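Pin the looper drive at its timing position

TASK

Lock the shaft of the grey looper-drive unit for timing. Swing the lid of the blue case back until it stays open, lift out the red-headed locking pin, stand it in the bore on top of the drive and let go; then rock the drive's lever away from you until the pin drops into the shaft's hidden hole, and press the pin fully home, its head down on the rim. Leave the case open, the other pin in it, and the things around undisturbed.

Things in the scene. Friction and masses are not known exactly. Their poses are not given: they have to be found in the camera images.
- case: blue case of locking pins, fixed to the table; origin under its centre, x to its hinged back, y along its width, z up. 64 mm deep (x), 138 mm wide (y), 76 mm high to the rim, plus a 10 mm lid. Inside 56 x 130 mm; a black insert, its top 38 mm above the table, has two holes at x = 0, y = -26 and +26 mm, the red and the black pin standing in them, either way round
- case_lid (a joint): the case's lid: 0 shut, grows as it opens (rad), stop at 1.9. Hinged along its back edge, away from the robot; about 140 g, no stay: let go before about 1.45 it falls shut, past that it falls back to its stop and stays
- case_tab (a point): centre of the steel pull tab on the lid's front edge: 16 mm wide (along this frame's y, the hinge's direction), 6 mm thick, standing out 28 mm from the edge; this point is 15 mm out from the edge and 79 mm from the hinge. Lid shut: x points level to the hinge, z up; the frame turns with the lid. Nothing under it but the table, 81 mm down; pinch it across its width from above
- case_hinge (a point): point on the hinge line (at rim height, 76 mm above the table) behind the tab; the tab, 79 mm in front of it and 5.5 mm higher when shut, moves on a circle about it. Hinge axis = this frame's y, opening turns +z towards +x; the frame turns with the lid
- pin_red_mid (a point): the locking pin, half-way up its 67 mm; z is its axis, tip down. Steel shank 8 mm across, 49 mm long, with a 6 mm cone at the tip (4 mm across at its end); above it the red knurled head, 16 mm across, 18 mm high, flat on top. Head's centre 24.5 mm, its top 33.5 mm above this point, tip 33.5 mm below. 35 g. In the case it stands 34 mm deep in its hole, head's underside 15 mm above the insert
- pin_black_mid (a point): another pin, black head, half-way up its 61 mm (shank 43 mm: too short), otherwise like the red one; it stays in the case
- drive: grey drive unit, bolted down; origin under its centre, y along its hidden rocker shaft towards the lever, z up. Base plate 92 (x) x 88 (y) mm, housing 58 x 52 x 58 mm; on its top a steel bush, 24 mm across and 7 mm high, round the locking bore. The shaft, 20 mm thick, lies 40 mm above the table and has a 9 mm cross-hole that cannot be seen
- drive_bore (a point): centre of the bore's mouth, on the bush's rim 65 mm above the table. Bore 9 mm wide, straight down; 15 mm down is the shaft, on which the pin stands by itself, until the hole comes under it: then it falls some 25 mm and locks the shaft. A spring catch takes up to about 10 N over the last 7 mm, till the head sits on the rim (pin's middle 15.5 mm below the mouth, head's top 18 mm above), and holds it
- rocker (a joint): angle (rad) of the lever on the shaft's end: 0 upright, positive leaning to the drive's +x (away from the robot), stops at -0.9 and 0.9. Stays where it is left; about 3 N at its handle turns it. Starts at -0.75 to -0.55. It is clamped on the shaft at no fixed angle: the single place where the hole lines up lies somewhere between lever angles -0.2 and 0.6
- rocker_handle (a point): middle of the lever's round black handle: 13 mm thick, 40 mm long, lying along the shaft's direction (y), 55 mm from the shaft's axis and 60 mm to the side of the bore; it may turn in the fingers. The frame turns with the lever, z pointing from the shaft's axis to the handle
- rocker_axis (a point): point on the shaft's axis beside the handle's middle, 40 mm above the table; the handle moves on a circle of 55 mm about it
- overlock: cream overlock sewing machine, fixed, an obstacle to the left of the work: it reaches about 170 mm to either side of this origin in x (towards and away from the robot) and 200 mm in y; head 280 mm high, thread cones and a thread stand up to 455 mm high at its back
- oiler: cream oil bottle with a red spout, 38 mm across, 128 mm tall, standing; origin under its centre; a bystander
- driver_amber: small amber-handled screwdriver lying flat, 141 mm long; a bystander
- hem_gauge: thin steel hem gauge with a blue slider lying flat, 170 mm long; a bystander
- presser_foot: small steel presser foot, 37 mm long; a bystander
- lint_brush: thin black lint brush lying flat, 110 mm long; a bystander

How it is judged (in metres and radians):
On the way, in this order (a step that is already met when the one before it is completed fails the run):
1. the case's lid is swung back past its balance point (value of joint case_lid above 1.65 rad), for 0.2 s.
2. the red pin stands in the bore on the shaft, let go (z of pin_red_mid in the frame of drive_bore between 0.012 and 0.023 m and horizontal distance between pin_red_mid and drive_bore below 0.005 m and angle between pin_red_mid's own z axis and vertical below 0.12 rad and contact force between the fingers and pin_red below 0.1 N), for 0.2 s.
3. the lever has been rocked and the pin has dropped into the shaft's cross-hole (z of pin_red_mid in the frame of drive_bore between -0.022 and 0.004 m and horizontal distance between pin_red_mid and drive_bore below 0.004 m and angle between pin_red_mid's own z axis and vertical below 0.12 rad), for 0.1 s.
At the end, for the whole second after the job is handed in: The red pin is fully home in the drive's bore: its head's underside within 2 mm of the rim, centred within 3 mm, upright within 0.12 rad, at rest; the case's lid stays open (beyond 1.65 rad) and the black pin is still in its hole within 6 mm of where it began (z of pin_red_mid in the frame of drive_bore between -0.022 and -0.0135 m and horizontal distance between pin_red_mid and drive_bore below 0.003 m and angle between pin_red_mid's own z axis and vertical below 0.12 rad and value of joint case_lid above 1.65 rad and linear speed of pin_red below 0.01 m/s and distance of pin_black_mid from where it was at the start of the episode below 0.006 m); the robot touches nothing.
It fails at once if a bystander moved more than 25 mm (distance of any of oiler, driver_amber, hem_gauge, presser_foot, lint_brush from where it was at the start of the episode above 0.025 m).
It fails at once if the black pin is lifted out or disturbed by more than 15 mm (distance of pin_black_mid from where it was at the start of the episode above 0.015 m).
It also fails if it takes over 72 s, if anything falls off the work surface, if the arm or the gripper's body presses on something with over 40 N, if the wrist force passes 120 N, or if a joint passes its speed limit or range.

ROBOT

A 6-joint arm with a two-finger parallel gripper is mounted at the origin on a cart in front of the work surface, level with it; the furniture and walls round the work are solid. World frame = base frame: x ahead of the robot, y to its left, z up, the work surface at z = 0. Lengths are in mm, angles in degrees, forces in N, time in s.
With the tool pointing down it reaches from about 275 to 825 mm from the base axis. Payload 4.9 kg.
Tool frame: the origin (TCP) lies midway between the tips of the shut fingers; the grasp point (between the pads) lies 19 mm behind it; z points along the fingers, y is the direction in which the jaws open and shut (so a half turn about z gives the same grasp; the last joint's range is limited). The gripper opens to 85 mm and grips with 20 to 120 N. Pads are 22 mm wide; open, the fingers measure 114 mm over their backs; the gripper's body (76 mm by 85 mm) begins 54 mm behind the grasp point. The pads swing forward as they close: fully open they stand 13 mm farther back than shut.
Start: joints at [63.243, 18.69, -11.035, 60.275, 0, 82.311], TCP at [179.675, 519.842, 231.281] pointing down, gripper open.
Joint ranges: [-152.03, 152.03], [-55.5, 102.48], [-74.3, 77.21], [-110.64, 120.58], [-84.22, 78.4], [-180, 180]. Speed limits (degrees/s): [147.25, 147.25, 180, 180, 180, 180].

INTERFACE

Orientations are given as a 3x3 rotation matrix whose columns are the frame's x, y, z axes.
In Python, from cell import bot gives the robot as it stands.
- The arm moves only by the tool play_rows, never from a script. Its argument "targets" is a list of rows, each a list of 4 numbers: the shift along the tool's x, y, z in cm, then the turn about the tool's z in rad. In form: [[dx, dy, dz, yaw], ...]. A call has 1 to 5 rows; each row shifts and turns the commanded pose from where the row before left it, along the tool's axes as they then stand; what a row does not reach is not made up. A row lasts 1/12 s, in which the tool goes at most 41.7 mm and 7.16 degrees, less where a joint would pass 70% of its speed; a pose out of reach is approached as far as the arm can. A call with a gripper value outside its range is refused whole. "gripper" is the closure, from 0 (fully open) to 1 (shut), set as the call begins (left out, the last holds). The fingers move at their own pace and stop on an object; "newtons" is the grip in N (left out, the last holds). Time passes only in rows, so rows that do not move let the fingers close. It gives the time, the measured TCP pose, the force and the opening at its end, in the units of the state.
- bot.observe(): the state, without advancing time (a new reading comes with each control period).
- bot.grab_frame(name): name is "side" or "top" or "wrist"; returns (picture, depth): 420x560x3 uint8, red, green, blue; 420x560 float32, mm along the optical axis (not along the pixel's ray), 0 where there is no reading.
- bot.camera_model(name): a dict with "K" (3x3 intrinsics, pixels), "k1" (the pictures are not rectified: a ray, as slopes to the right and down, at radius r is drawn at 1 + k1 r^2 times it, then the intrinsics apply), "rvec" (rotation vector, rad) and "tvec" (3), from world to camera coordinates, as OpenCV has them. Camera axes: x right, y down, z forward; pixel columns grow to the right and rows downward; lengths in mm; the calibration is good to about 2 mm. A picture is of the moment at which its call begins: read the wrist's pose just before it. camera_model takes no time and is no camera call; for the wrist camera it gives the pose at the moment of the call.
- bot.sign_off(): hands the job in, once; it reports no verdict.
Trained networks look in the newest picture that a camera, given by its name, has taken for a name from the list of things; names that differ only in an ending like _2 or _b are one class to them, and where a whole thing is asked for, a point or a joint stands for the part that bears it (a point fixed in the world has none). Each returns a list of dicts, best first, with "confidence" (0 to 1); they miss things now and then, are a little off and sometimes report something else, mostly with a low value. They report only what shows in the picture. A call takes as long as a camera call.
- bot.search_frame(camera, query): "box" ([left, top, width, height] in pixels, round what is visible of it).
- bot.trace(camera, query): "mask" (420x560 bool, what is visible of it) and "box" ([left, top, width, height] in pixels, round what is visible of it).
The state is a dict: "time": time; "joints": joint angles; "qd": joint speeds; "tau": joint torques, N m; "tcp_pos": TCP position; "orientation": TCP orientation; "wrist_force": force on the tool from outside, world axes, zero at the start; "moment": the same for the moment, N m; "opening": finger opening in mm.
Only numpy, scipy, OpenCV 4.12 (cv2) and the standard library are available. Lean on these libraries where they do the work, as an engineer would, in place of code of your own. Each camera call takes 0.05 s, during which the arm holds its last target.

## Working session

There is one attempt and no reset: what is moved stays moved. The work goes in short steps, Python scripts to look and compute and a tool call to move; the robot and the scene stay as the last step left them, time stands still between calls to the robot, and variables do not carry over. Pictures are saved under pics/ and viewed, and the job is handed in when it is done.

Besides the shell and the picture viewer there is one more tool, called after "Request:" as name(argument=value, ...), one argument or row to a line, values as JSON. play_rows: Moves the arm, as the interface text tells. Its arguments: {"type":"object","properties":{"targets":{"type":"array","items":{"type":"array","items":{"type":"number"}}},"gripper":{"type":"number"},"newtons":{"type":"number"}},"required":["targets"]}

```bash
ls; mkdir -p pics
cat > h.py <<'E'
import numpy as np, cv2
from cell import bot
def save(name,fn):
    p,d=bot.grab_frame(name); cv2.imwrite('pics/'+fn,cv2.cvtColor(p,cv2.COLOR_RGB2BGR)); return p,d
def unproj(cm,u,v,d):
    K=np.array(cm['K']);k1=cm['k1'];u=np.atleast_1d(u).astype(float);v=np.atleast_1d(v).astype(float)
    pts=np.stack([u,v],-1)[:,None]
    n=cv2.undistortPoints(pts,K,np.array([k1,0,0,0.]))[:,0]
    c=np.c_[n*np.atleast_1d(d)[:,None],np.atleast_1d(d)]
    R=cv2.Rodrigues(np.array(cm['rvec'],float))[0];t=np.array(cm['tvec'],float)
    return (c-t)@R
def proj(cm,P):
    return cv2.projectPoints(np.atleast_2d(np.array(P,float)),np.array(cm['rvec'],float),np.array(cm['tvec'],float),np.array(cm['K'],float),np.array([cm['k1'],0,0,0.]))[0][:,0]
def ray(cm,u,v):
    a=unproj(cm,u,v,1.)[0];R=cv2.Rodrigues(np.array(cm['rvec'],float))[0];o=-R.T@np.array(cm['tvec'],float)
    return o,(a-o)/np.linalg.norm(a-o)
def atz(cm,u,v,z):
    o,r=ray(cm,u,v);return o+r*(z-o[2])/r[2]
E
python3 - <<'E'
from h import *
s=bot.observe();print(s)
for n in ['side','top','wrist']:
    p,d=save(n,n+'0.png');c=bot.camera_model(n);print(n,c)
    np.savez(''+n+'0.npz',p=p,d=d)
    for q in ['case','case_lid','case_tab','pin_red_mid','drive','drive_bore','rocker_handle','oiler','overlock']:
        r=bot.search_frame(n,q);print(q,[( [round(x) for x in k['box']],round(k['confidence'],2)) for k in r[:3]])
E
```

```text
pics
{'time': 0.0, 'joints': array([ 6.32448583e+01,  1.87354654e+01, -1.10922518e+01,  6.02751910e+01,
       -7.51581425e-04,  8.23107278e+01]), 'qd': array([ 0.01983128,  0.05734337, -0.06524366, -0.05042058,  0.08011057,
        0.02571736]), 'tau': array([-5.74445357e-05, -4.43401873e+01,  2.62440687e+01,  1.53874751e-02,
       -2.11514475e-04,  4.35395251e-06]), 'tcp_pos': array([179.38544032, 519.29657458, 230.46898481]), 'orientation': array([[-9.45143578e-01,  3.26654224e-01, -7.96846089e-04],
       [ 3.26655117e-01,  9.45142234e-01, -1.60969935e-03],
       [ 2.27317800e-04, -1.78169086e-03, -9.99998387e-01]]), 'wrist_force': array([0.20530911, 0.38538946, 0.01953143]), 'moment': array([ 0.01152266, -0.054563  , -0.00436422]), 'opening': 85.47724911424032}
side {'K': array([[418.48960085,   0.        , 276.89743815],
       [  0.        , 418.48960085, 214.6848979 ],
       [  0.        ,   0.        ,   1.        ]]), 'k1': -0.0581737257343609, 'rvec': array([ 2.00424068,  1.14818511, -0.57180776]), 'tvec': array([ -76.78038399, -274.65048693, 1401.34725398])}
case [([22
[... 820 characters left out ...]
, 46, 38], 0.38)]
pin_red_mid []
drive [([301, 241, 46, 32], 0.73)]
drive_bore [([302, 234, 46, 45], 0.68)]
rocker_handle [([303, 249, 21, 25], 0.75), ([286, 296, 37, 31], 0.41)]
oiler [([312, 125, 46, 22], 0.21), ([268, 168, 61, 33], 0.17)]
overlock [([301, 248, 22, 27], 0.52)]
wrist {'K': array([[334.6079846 ,   0.        , 279.03199803],
       [  0.        , 334.6079846 , 215.74497908],
       [  0.        ,   0.        ,   1.        ]]), 'k1': 0.020041670367184742, 'rvec': array([-2.36754329, -1.68565247, -0.23667126]), 'tvec': array([-550.20109144,  -35.79167563,  377.56576502])}
case []
case_lid []
case_tab []
pin_red_mid []
drive []
drive_bore []
rocker_handle []
oiler []
overlock []
```

View pics/side0.png

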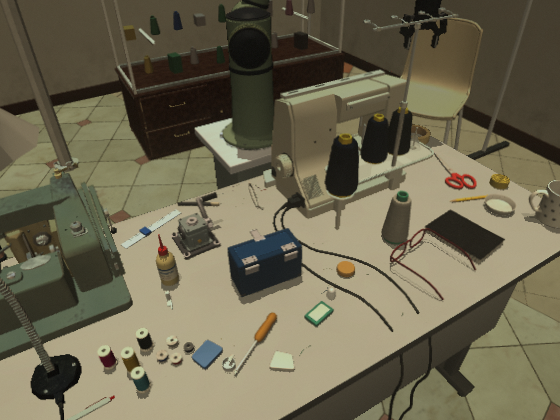

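View pics/top0.png

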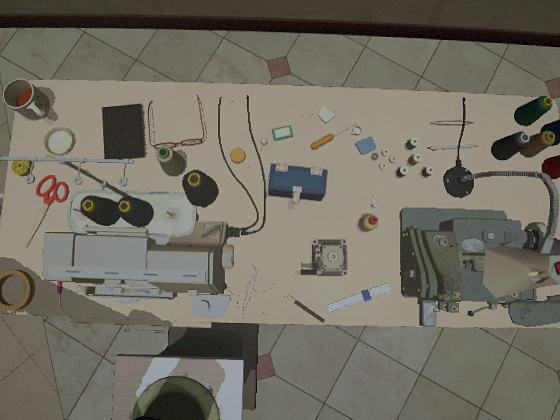

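View pics/wrist0.png

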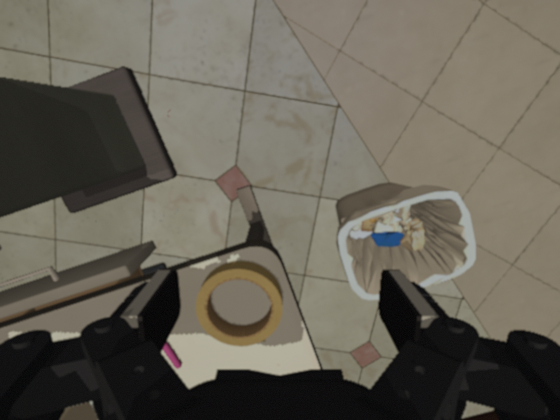

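Run:
```python
from h import *
c=bot.camera_model('top');s=bot.camera_model('side')
print('base',proj(c,[[0,0,0],[300,0,0],[179,519,230]]))
f=np.load('top0.npz');p,d=f['p'],f['d']
for n,(u0,v0,w,h) in dict(case=(255,150,85,65),drive=(290,225,65,60)).items():
    cv2.imwrite(f'pics/z_{n}.png',cv2.resize(cv2.cvtColor(p[v0:v0+h,u0:u0+w],cv2.COLOR_RGB2BGR),None,fx=9,fy=9,interpolation=cv2.INTER_CUBIC))
    V,U=np.mgrid[v0:v0+h,u0:u0+w]
    P=unproj(c,U.ravel(),V.ravel(),d[v0:v0+h,u0:u0+w].ravel())
    np.save(n+'P.npy',P.reshape(h,w,3))
    m=P[:,2]>30
    print(n,P[m].min(0),P[m].max(0))
    for lo,hi in ((3,12),(30,45),(52,62),(62,75),(76,95)):
        k=(P[:,2]>lo)&(P[:,2]<hi)
        if k.sum()>8: print(lo,hi,k.sum(),P[k].mean(0).round(1),cv2.minAreaRect(P[k][:,:2].astype(np.float32)))
f=np.load('side0.npz');p,d=f['p'],f['d']
for n,(u0,v0,w,h) in dict(scase=(215,220,100,85),sdrive=(165,185,60,80)).items():
    cv2.imwrite(f'pics/z_{n}.png',cv2.resize(cv2.cvtColor(p[v0:v0+h,u0:u0+w],cv2.COLOR_RGB2BGR),None,fx=7,fy=7,interpolation=cv2.INTER_CUBIC))
    V,U=np.mgrid[v0:v0+h,u0:u0+w]
    np.save(n+'P.npy',unproj(s,U.ravel(),V.ravel(),d[v0:v0+h,u0:u0+w].ravel()).reshape(h,w,3))
```

```text
base [[175.26411621 420.54625498]
 [181.56367689 295.87650391]
 [-97.51004771 350.76183427]]
case [ 360.76938395 -349.70503278   30.01498104] [ 629.03529817 -184.97719903 1079.23967881]
3 12 163 [ 597.4 -225.9    6. ] ((599.757080078125, -280.1055908203125), (169.5670166015625, 208.64540100097656), 1.8030728101730347)
30 45 56 [ 557.7 -274.6   36.9] ((554.0624389648438, -258.10723876953125), (47.974266052246094, 165.64105224609375), 15.837812423706055)
52 62 40 [ 558.3 -277.3   57.5] ((557.954833984375, -275.5936279296875), (130.37278747558594, 2.504547595977783), 85.45540618896484)
62 75 62 [ 561.9 -276.3   69.2] ((590.8397827148438, -277.06134033203125), (135.34339904785156, 69.09733581542969), 87.25582122802734)
76 95 1593 [ 587.3 -278.9   85.2] ((577.9173583984375, -278.4866943359375), (138.096435546875, 96.01216125488281), 85.55375671386719)
drive [ 360.76938395 -400.62220882   31.61457355] [ 438.69048453 -214.74476776 1079.23967881]
3 12 474 [ 410.6 -369.9    6.7] ((417.543701171875, -350.0960693359375), (162.0956573486328, 146.86915588378906), 89.60013580322266)
30 45 69 [ 398.6 -351.8   40.5] ((406.85772705078125, -355.6006164550781), (62.413543701171875, 63.34263229370117), 3.8513848781585693)
52 62 441 [ 407.7 -366.8   56.5] ((408.109619140625, -363.94293212890625), (53.157283782958984, 70.44207000732422), 1.509597659111023)
62 75 79 [ 404.2 -358.3   64.8] ((408.2898254394531, -356.6902770996094), (31.209714889526367, 69.6076889038086), 22.49752426147461)
76 95 126 [ 371.3 -316.8   84.7] ((374.0976257324219, -314.3349304199219), (20.993820190429688, 47.07457733154297), 1.5275568962097168)
```

```bash
cd pics; python3 -c "
import cv2,numpy as np
L=[cv2.resize(cv2.imread(f'z_{n}.png'),(400,300)) for n in ['case','drive','scase','sdrive']]
cv2.imwrite('zz.png',np.vstack([np.hstack(L[:2]),np.hstack(L[2:])]))"
```

```text
(no output)
```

View pics/zz.png

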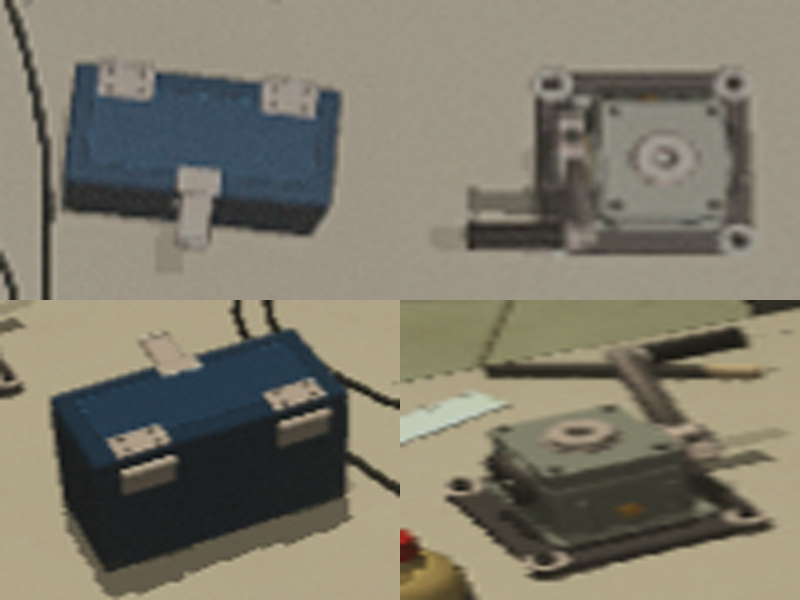

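Run:
```python
from h import *
c=bot.camera_model('top')
f=np.load('top0.npz');d=f['d']
V,U=np.mgrid[0:420,0:560]
P=unproj(c,U.ravel(),V.ravel(),d.ravel()).reshape(420,560,3); np.save('topP.npy',P)
valid=d>0
# overlock height map in grid of x,y 
Q=P[valid]
print('max z by (x rows, y cols)')
xs=np.arange(150,700,50);ys=np.arange(500,-260,-50)
print('      ',ys)
for x in xs:
    print(x,[int(max([0]+list(Q[(Q[:,0]>=x)&(Q[:,0]<x+50)&(Q[:,1]>=y)&(Q[:,1]<y+50)][:,2]))) for y in ys])
# table z
k=(Q[:,0]>420)&(Q[:,0]<520)&(Q[:,1]<-200)&(Q[:,1]>-240);print('table',np.median(Q[k][:,2]))
C=np.load('caseP.npy').reshape(-1,3)
# lid top
k=(C[:,2]>80)&(C[:,2]<92)
L=C[k]; print('lid z',np.percentile(L[:,2],[5,50,95]))
# split tab: x< front edge
for y in np.arange(-345,-210,10):
    b=L[abs(L[:,1]-y)<5]; print(y,b[:,0].min().round(1),b[:,0].max().round(1),len(b))
b=L[L[:,0]<548];print('tab',b.mean(0),b.min(0),b.max(0),len(b))
D=np.load('driveP.npy').reshape(-1,3)
k=(D[:,2]>54)&(D[:,2]<68)&(D[:,0]>370)&(D[:,1]<-345)
r=cv2.minAreaRect(D[k][:,:2].astype(np.float32));print('housing',r,D[k].mean(0))
k=(D[:,2]>62)&(D[:,2]<75)&(np.hypot(D[:,0]-406,D[:,1]+375)<20);print('bush',D[k].mean(0),D[k].min(0),D[k].max(0),k.sum())
```

```text
max z by (x rows, y cols)
       [ 500  450  400  350  300  250  200  150  100   50    0  -50 -100 -150
 -200 -250]
150 [0, 0, 0, 0, 0, 0, 0, 0, 0, 0, 0, 0, 0, 0, 0, 0]
200 [0, 3, 19, 3, 3, 3, 2, 1, 2, 2, 2, 2, 2, 1, 2, 1]
250 [0, 20, 28, 28, 10, 3, 77, 78, 78, 78, 78, 44, 47, 24, 11, 5]
300 [0, 28, 28, 26, 11, 2, 278, 283, 281, 282, 282, 282, 282, 266, 12, 4]
350 [0, 4, 21, 3, 0, 0, 279, 284, 282, 281, 282, 282, 282, 276, 8, 4]
400 [0, 3, 8, 10, 0, 0, 274, 276, 274, 274, 274, 272, 272, 270, 3, 3]
450 [0, 4, 3, 8, 3, 119, 173, 455, 455, 455, 456, 138, 89, 85, 60, 31]
500 [0, 4, 3, 11, 10, 116, 448, 453, 450, 453, 453, 447, 252, 4, 33, 25]
550 [0, 16, 20, 12, 13, 4, 2, 2, 2, 3, 3, 244, 251, 9, 15, 90]
600 [0, 21, 21, 8, 2, 6, 14, 15, 14, 122, 127, 2, 13, 15, 7, 89]
650 [0, 4, 3, 17, 17, 3, 16, 16, 33, 40, 112, 41, 19, 16, 21, 3]
table -1.7240944477583686
lid z [82.0089711  85.3344313  88.45910243]
-345 553.4 615.8 79
-335 553.2 617.7 113
-325 554.2 617.1 115
-315 555.2 618.6 108
-305 555.4 619.3 104
-295 557.0 619.2 105
-285 530.8 621.3 125
-275 530.1 621.2 157
-265 532.2 623.5 122
-255 560.7 623.0 109
-245 560.6 627.7 111
-235 562.0 624.4 103
-225 562.8 627.6 109
-215 562.3 627.1 103
tab [ 539.35980339 -275.52097592   82.92188794] [ 530.14015969 -283.1586075    80.21865996] [ 547.47713067 -268.60067261   86.3657206 ] 49
housing ((408.24920654296875, -372.0179138183594), (53.01087951660156, 54.29032897949219), 1.5095977783203125) [ 408.05030736 -369.01926307   57.84298972]
bush [ 409.0980047  -368.68192097   63.70676601] [ 398.12714111 -378.37425678   62.02806549] [ 419.79440596 -356.5651423    67.15410741] 54
```

```bash
cat >> h.py <<'E'
def go(target,yaw=None,step=3.9,q=1):
    """print rows from measured pose to world target (mm); yaw = desired direction of tool y in deg (world)"""
    s=bot.observe();p=s['tcp_pos'];R=np.array(s['orientation'])
    a=np.degrees(np.arctan2(R[1,1],R[0,1]))
    d=np.array(target,float)-p
    dy=0 if yaw is None else -np.radians((yaw-a+90)%180-90)
    loc=R.T@d/10
    n=max(int(np.ceil(np.linalg.norm(loc)/step)),int(np.ceil(abs(dy)/.12)),1)
    print('t',s['time'],'tcp',p.round(1),'yaw',a.round(2),'open',round(s['opening'],1),'F',np.array(s['wrist_force']).round(1))
    print('local cm',loc.round(2),'turn',round(dy,4),'rows',n,'per row',(loc/n).round(3))
    # rows with turning: translate first no-turn assumption
E
python3 -c "
from h import *
go([180,520,400]);go([330,250,400])
g=[0]"
```

```text
t 1.5 tcp [179.7 519.8 231.3] yaw 70.93 open 85.4 F [-0.2  0.7 -0.5]
local cm [ -0.03   0.03 -16.87] turn 0 rows 5 per row [-0.005  0.005 -3.375]
t 1.5 tcp [179.7 519.8 231.3] yaw 70.93 open 85.4 F [-0.2  0.7 -0.5]
local cm [-23.02 -20.59 -16.87] turn 0 rows 10 per row [-2.302 -2.059 -1.687]
```

Request:
play_rows(
  targets=[
    [0, 0, -3.5, 0],
    [0, 0, -3.5, 0],
    [0, 0, -3.5, 0],
    [0, 0, -3.5, 0],
    [0, 0, -3.0, 0],
  ],
  gripper=0.5,
)

```text
time: 1.92
tcp_pos: [179.7, 519.8, 403.9]
orientation: [[-0.945, 0.327, 0.001], [0.327, 0.945, 0.002], [-0.0, 0.002, -1.0]]
wrist_force: [-0.1, 0.6, 0.4]
opening: 42.7
```

Request:
play_rows(
  targets=[
    [-2.7, -2.4, 0, 0],
    [-2.7, -2.4, 0, 0],
    [-2.7, -2.4, 0, 0],
    [-2.7, -2.4, 0, 0],
    [-2.7, -2.4, 0, 0],
  ],
)

```text
time: 2.33
tcp_pos: [268.4, 360.9, 401.4]
orientation: [[-0.945, 0.326, 0.0], [0.326, 0.945, 0.0], [-0.0, 0.0, -1.0]]
wrist_force: [0.6, -0.2, -0.1]
opening: 42.8
```

Request:
play_rows(
  targets=[
    [-2.7, -2.4, 0, 0],
    [-2.7, -2.4, 0, 0],
    [-2.7, -2.4, 0, 0],
    [-1.4, -1.4, 0, -0.12],
    [0, 0, 0, -0.12],
  ],
)

```text
time: 2.75
tcp_pos: [331.2, 247.1, 401.5]
orientation: [[-0.996, 0.092, 0.001], [0.092, 0.996, -0.001], [-0.001, -0.001, -1.0]]
wrist_force: [-0.6, 1.1, 0.1]
opening: 42.5
```

```bash
python3 -c "
from h import *
go([330,0,400]);go([330,-220,400])"
```

```text
t 2.75 tcp [331.2 247.1 401.5] yaw 84.71 open 42.5 F [-0.6  1.1  0.1]
local cm [ -2.16 -24.62   0.17] turn 0 rows 7 per row [-0.309 -3.516  0.024]
t 2.75 tcp [331.2 247.1 401.5] yaw 84.71 open 42.5 F [-0.6  1.1  0.1]
local cm [ -4.19 -46.52   0.19] turn 0 rows 12 per row [-0.349 -3.877  0.016]
```

Request:
play_rows(
  targets=[
    [-0.3, -3.8, 0, 0],
    [-0.3, -3.8, 0, 0],
    [-0.3, -3.8, 0, 0],
    [-0.3, -3.8, 0, 0],
    [-0.3, -3.8, 0, 0],
  ],
)

```text
time: 3.17
tcp_pos: [326.5, 58.0, 401.5]
orientation: [[-0.996, 0.091, 0.001], [0.091, 0.996, -0.0], [-0.001, -0.0, -1.0]]
wrist_force: [0.7, 0.9, 0.5]
opening: 42.6
```

Request:
play_rows(
  targets=[
    [-0.3, -3.8, 0, 0],
    [-0.3, -3.8, 0, 0],
    [-0.3, -3.8, 0, 0],
    [-0.3, -3.8, 0, 0],
    [-0.3, -3.8, 0, 0],
  ],
)

```text
time: 3.58
tcp_pos: [323.8, -133.0, 401.7]
orientation: [[-0.996, 0.093, 0.001], [0.093, 0.996, -0.001], [-0.001, -0.0, -1.0]]
wrist_force: [1.9, -0.1, 0.3]
opening: 42.7
```

Request:
play_rows(
  targets=[
    [-0.4, -3.8, 0, 0],
    [-2.0, -3.2, 0, 0],
    [-3.5, -1, 0, 0],
    [-3.8, 0, 0, 0],
    [-2.5, 0, 0, 0],
  ],
)

```text
time: 4.0
tcp_pos: [440.6, -223.7, 400.7]
orientation: [[-0.995, 0.095, 0.001], [0.095, 0.995, 0.0], [-0.001, 0.0, -1.0]]
wrist_force: [-0.9, -0.1, 0.1]
opening: 42.5
```

```bash
python3 -c "
from h import *
go([543,-275,250],85.6)
c=bot.camera_model('wrist')
p,d=save('wrist','w1.png'); np.savez('w1.npz',p=p,d=d)
for q in ['case_tab','case','rocker_handle','drive','drive_bore']:
    print(q,[( [round(x) for x in k['box']],round(k['confidence'],2)) for k in bot.search_frame('wrist',q)[:2]])
print(proj(c,[[543,-275,81.5],[406,-372,65]]))
"
```

```text
t 4.0 tcp [ 440.6 -223.7  400.7] yaw 84.54 open 42.5 F [-0.9 -0.1  0.1]
local cm [-10.67  -4.13  15.07] turn -0.0184 rows 5 per row [-2.133 -0.826  3.015]
case_tab []
case [([204, 235, 94, 60], 0.92)]
rocker_handle [([177, 117, 46, 53], 0.85), ([103, 200, 54, 32], 0.52)]
drive [([154, 118, 76, 68], 0.93)]
drive_bore [([154, 116, 72, 70], 0.76), ([204, 238, 94, 57], 0.37)]
[[250.86480562 244.45565536]
 [171.79248556 155.71647439]]
```

View pics/w1.png

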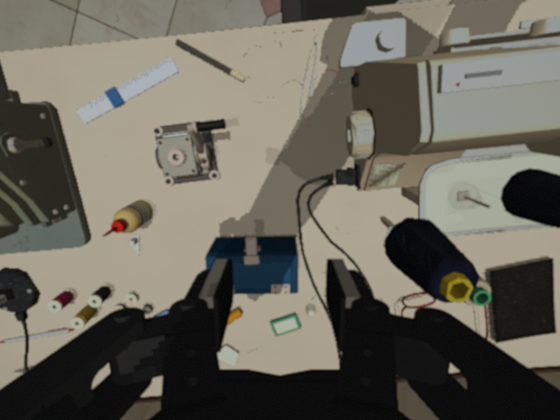

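```bash
python3 -c "
from h import *
c=bot.camera_model('wrist')
f=np.load('w1.npz');p,d=f['p'],f['d']
V,U=np.mgrid[0:420,0:560]
P=unproj(c,U.ravel(),V.ravel(),d.ravel()).reshape(420,560,3)
x=P[225:300,195:310].reshape(-1,3)
k=(x[:,2]>74)&(x[:,2]<95)
L=x[k]
for y in np.arange(-345,-200,10):
    b=L[abs(L[:,1]-y)<5]; print(y,b[:,0].min().round(1),b[:,0].max().round(1),len(b), np.median(b[:,2]).round(1))
b=L[L[:,0]<553];print('tab',b.mean(0),b.min(0),b.max(0),len(b))
x=P[110:190,145:205].reshape(-1,3)
k=(x[:,2]>52)&(x[:,2]<70);print(cv2.minAreaRect(x[k][:,:2].astype(np.float32)))
k=(x[:,2]>62)&(x[:,2]<70);print(x[k].mean(0),x[k].min(0),x[k].max(0))
print('t',np.median(P[200:230,180:200,2]))
cv2.imwrite('pics/w1z.png',cv2.resize(cv2.cvtColor(p[100:300,140:310],cv2.COLOR_RGB2BGR),None,fx=3.5,fy=3,interpolation=cv2.INTER_CUBIC))
"
```

```text
-345 549.4 569.8 38 85.6
-335 549.4 569.4 91 86.2
-325 550.2 557.7 40 84.6
-315 550.8 555.8 42 85.2
-305 551.3 615.0 184 86.7
-295 552.5 615.4 277 87.0
-285 541.1 616.8 281 87.1
-275 526.2 617.5 386 86.6
-265 526.5 619.0 348 86.9
-255 555.5 619.9 282 87.1
-245 555.8 619.1 280 87.3
-235 557.1 620.4 284 87.3
-225 557.6 621.6 275 87.3
-215 558.6 620.9 272 86.6
-205 559.2 620.9 94 85.5
tab [ 543.87994028 -291.86313543   83.33687898] [ 526.23082348 -342.6255951    74.30863918] [ 552.94681994 -263.93986789   88.48745262] 315
((404.67529296875, -361.68096923828125), (55.252925872802734, 71.51848602294922), 4.534804344177246)
[ 401.81153258 -358.97689682   65.18825157] [ 374.32972043 -377.95794813   62.10211602] [ 417.02899537 -327.45507435   69.86062521]
t -0.1005677812698747
```

View pics/w1z.png

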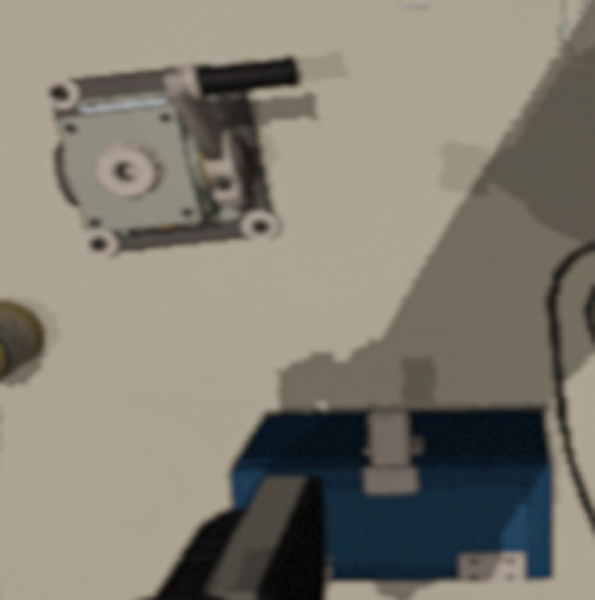

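```bash
python3 -c "
from h import *
go([500,-273,200],85.6)"
```

```text
t 4.3 tcp [ 437.6 -221.7  401.5] yaw 84.68 open 42.4 F [-0.  -0.1 -0.3]
local cm [-6.69 -4.53 20.15] turn -0.016 rows 6 per row [-1.115 -0.754  3.358]
```

Request:
play_rows(
  targets=[
    [-1.2, -1.1, 4, 0],
    [-1.3, -1.1, 4, 0],
    [-1.3, -1.1, 4, 0],
    [-1.3, -1.1, 4, -0.01],
    [-1.3, 0, 4, -0.01],
  ],
)

```text
time: 4.72
tcp_pos: [495.8, -271.6, 207.8]
orientation: [[-0.997, 0.075, 0.002], [0.075, 0.997, -0.003], [-0.002, -0.002, -1.0]]
wrist_force: [0.4, 0.5, -0.1]
opening: 42.6
```

```bash
cat > w.py <<'E'
from h import *
import sys
def wr(tag):
    c=bot.camera_model('wrist');p,d=save('wrist',tag+'.png');np.savez(tag+'.npz',p=p,d=d)
    V,U=np.mgrid[0:420,0:560]
    P=unproj(c,U.ravel(),V.ravel(),d.ravel()).reshape(420,560,3)
    return c,p,P
if __name__=='__main__':
    c,p,P=wr(sys.argv[1]); go(bot.observe()['tcp_pos'])
E
python3 - <<'E'
from w import *
go([541,-273,150],85.6)
c,p,P=wr('w2')
print(proj(c,[[541,-273,81.5]]))
E
```

```text
t 4.7167 tcp [ 495.8 -271.6  207.8] yaw 85.72 open 42.6 F [ 0.4  0.5 -0.1]
local cm [-4.51  0.21  5.79] turn 0.0022 rows 2 per row [-2.253  0.103  2.894]
[[281.73831847 257.13488119]]
```

View pics/w2.png

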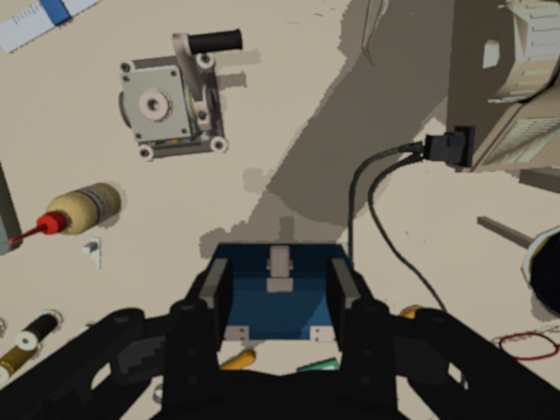

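Run:
```python
from w import *
f=np.load('w2.npz');c=bot.camera_model('wrist');p=f['p'];d=f['d']
V,U=np.mgrid[0:420,0:560]
P=unproj(c,U.ravel(),V.ravel(),d.ravel()).reshape(420,560,3)
for r in range(240,282,4): print(r,P[r,264:296:3,2].round(0).astype(int))
print(P[240:280:3,280].round(1))
print('y',P[255,266:294,1].round(0),p[255,266:294,0])
cv2.imwrite('pics/w2z.png',cv2.resize(cv2.cvtColor(p[235:295,240:330],cv2.COLOR_RGB2BGR),None,fx=8,fy=8))
```

```text
240 [ -9 -10 -10  -9 -10 -11 -10 -10 -11  -9 -10]
244 [-4 -5 -4 -4 -3 -4 -4 -3 -5 -5 -4]
248 [ 7  9  9 76 77 76 75 75 73  7  7]
252 [19 19 18 75 75 76 74 76 75 20 18]
256 [30 29 30 76 75 75 76 76 74 30 30]
260 [39 38 44 75 75 76 75 76 75 43 39]
264 [49 49 54 75 75 74 75 75 75 54 48]
268 [ 57 342  60  75  75  76  75  74  75  57  58]
272 [66 66 65 75 75 74 75 75 75 65 65]
276 [73 74 73 74 76 75 75 76 75 75 74]
280 [76 75 78 77 78 78 77 78 77 78 77]
[[ 552.  -270.7   -9.3]
 [ 554.8 -270.9   -7.6]
 [ 527.7 -269.6   73.6]
 [ 529.4 -269.7   76.2]
 [ 532.5 -270.    75.1]
 [ 535.4 -270.2   74.9]
 [ 538.2 -270.4   74.8]
 [ 540.8 -270.6   75.1]
 [ 543.5 -270.8   75.2]
 [ 546.6 -271.    74.6]
 [ 548.6 -271.2   76.3]
 [ 552.3 -271.4   74.4]
 [ 554.5 -271.6   75.8]
 [ 556.6 -271.7   77.2]]
y [-285. -284. -283. -282. -281. -278. -277. -276. -275. -274. -274. -273.
 -272. -271. -270. -269. -268. -268. -267. -266. -265. -264. -263. -262.
 -261. -260. -259. -258.] [  9   6  10  35  70  97 113 119 122 120 120 120 121 122 123 123 122 121
 121 120 117 108  88  54  22   6  10   6]
```

View pics/w2z.png

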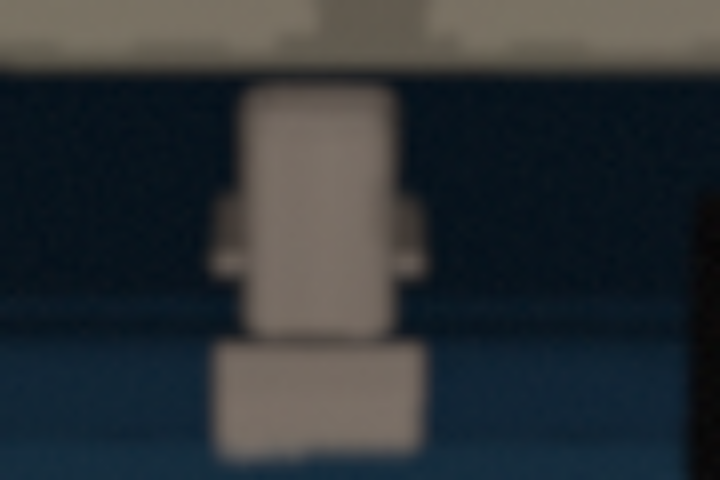

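Run:
```python
from w import *
go([541,-273,150],85.6)
c,p,P=wr('w3')
print(P[200:290:6,280].round(1))
m=(P[...,2]>79)&(P[...,2]<90)&(P[...,0]<551)&(P[...,0]>515)&(P[...,1]<-240)&(P[...,1]>-300)
T=P[m];print(m.sum(),T.mean(0),np.percentile(T,[2,98],axis=0))
```

```text
t 4.7667 tcp [ 494.2 -268.4  199.2] yaw 85.81 open 42.9 F [-0.6  0.7 -5.5]
local cm [-4.73 -0.14  4.89] turn 0.0036 rows 2 per row [-2.364 -0.068  2.446]
[[ 5.045e+02 -2.673e+02 -4.000e-01]
 [ 5.113e+02 -2.678e+02 -1.900e+00]
 [ 5.178e+02 -2.683e+02 -1.500e+00]
 [ 5.242e+02 -2.687e+02 -1.100e+00]
 [ 5.307e+02 -2.692e+02 -5.000e-01]
 [ 5.376e+02 -2.697e+02 -9.000e-01]
 [ 5.444e+02 -2.702e+02 -8.000e-01]
 [ 5.514e+02 -2.707e+02 -1.300e+00]
 [ 5.579e+02 -2.712e+02 -3.000e-01]
 [ 5.311e+02 -2.699e+02  8.320e+01]
 [ 5.362e+02 -2.703e+02  8.380e+01]
 [ 5.416e+02 -2.707e+02  8.370e+01]
 [ 5.470e+02 -2.711e+02  8.390e+01]
 [ 5.525e+02 -2.715e+02  8.380e+01]
 [ 5.580e+02 -2.719e+02  8.380e+01]]
471 [ 539.68110884 -274.77043869   83.74366203] [[ 530.0398258  -282.46093132   80.93012062]
 [ 550.27071372 -267.14205524   86.02777952]]
```

```bash
python3 -c "
from h import *
go([541.5,-274.8,72.5],85.6)"
```

```text
t 4.8167 tcp [ 492.9 -267.7  202.3] yaw 85.8 open 42.8 F [-0.3  0.7 -0.2]
local cm [-5.01 -0.42 12.93] turn 0.0036 rows 4 per row [-1.253 -0.105  3.233]
```

Request:
play_rows(
  targets=[
    [-2.5, -0.2, 3, 0],
    [-2.5, -0.2, 3, 0],
    [0, 0, 3, 0],
    [0, 0, 1.5, 0],
    [0, 0, 0, 0],
  ],
)

```text
time: 5.23
tcp_pos: [543.6, -276.2, 101.7]
orientation: [[-0.997, 0.073, -0.004], [0.073, 0.997, 0.002], [0.004, 0.002, -1.0]]
wrist_force: [-0.9, 0.2, 0.9]
opening: 42.5
```

```bash
python3 -c "
from w import *
go([541.5,-274.8,72.5],85.6)
c,p,P=wr('w4')
m=(P[...,2]>79)&(P[...,2]<90)&(P[...,0]<551)&(P[...,0]>515)&(P[...,1]<-255)&(P[...,1]>-295)
T=P[m];print(m.sum(),T.mean(0),np.percentile(T,[2,98],axis=0))
"
```

```text
t 5.2333 tcp [ 543.6 -276.2  101.7] yaw 85.82 open 42.5 F [-0.9  0.2  0.9]
local cm [0.21 0.12 2.92] turn 0.0039 rows 1 per row [0.206 0.117 2.922]
1212 [ 539.74832267 -274.76671976   83.78616305] [[ 530.00845458 -282.36405014   81.01956166]
 [ 550.56799683 -267.22574211   85.64205582]]
```

View pics/w4.png

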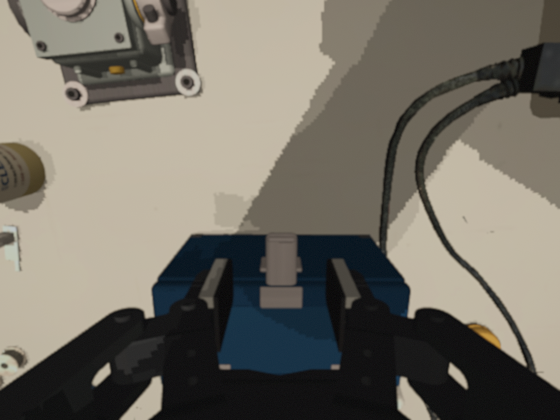

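Request:
play_rows(
  targets=[
    [0.2, 0.1, 1.4, 0],
    [0, 0, 1.4, 0],
    [0, 0, 0, 0],
  ],
)

```text
time: 5.53
tcp_pos: [543.4, -276.4, 76.4]
orientation: [[-0.997, 0.073, 0.0], [0.073, 0.997, -0.0], [-0.001, -0.0, -1.0]]
wrist_force: [-0.9, -0.7, 1.0]
opening: 42.9
```

Request:
play_rows(
  targets=[
    [0, 0, 0, 0],
    [0, 0, 0, 0],
    [0, 0, 0, 0],
    [0, 0, 0, 0],
    [0, 0, 0, 0],
  ],
  gripper=1,
  newtons=30,
)

```text
time: 5.95
tcp_pos: [544.9, -275.4, 77.8]
orientation: [[-0.997, 0.072, 0.003], [0.072, 0.997, 0.001], [-0.003, 0.002, -1.0]]
wrist_force: [-1.3, 4.9, 7.4]
opening: 15.1
```

```bash
python3 -c "
from w import *
go([541.5,-274.8,72.5],85.6)
c,p,P=wr('w5')
# arc: grip point
s=bot.observe();R=s['orientation'];t=s['tcp_pos']
h=np.array([621.3,76.]);
p0=np.array([542.3,81.5]);
prev=p0
for a in np.radians(np.arange(0,106,5)):
    v=p0-h; q=h+np.array([v[0]*np.cos(a)+v[1]*np.sin(a),-v[0]*np.sin(a)+v[1]*np.cos(a)])
    print(round(np.degrees(a)),q.round(1),'d cm x %.2f z %.2f'%tuple(-(q-prev)/10));prev=q
"
```

```text
t 5.95 tcp [ 544.9 -275.4   77.8] yaw 85.87 open 15.1 F [-1.3  4.9  7.4]
local cm [0.35 0.03 0.53] turn 0.0046 rows 1 per row [0.35  0.033 0.532]
0 [542.3  81.5] d cm x -0.00 z -0.00
5 [543.1  88.4] d cm x -0.08 z -0.69
10 [544.5  95.1] d cm x -0.14 z -0.68
15 [546.4 101.8] d cm x -0.20 z -0.66
20 [548.9 108.2] d cm x -0.25 z -0.64
25 [552.  114.4] d cm x -0.31 z -0.62
30 [555.6 120.3] d cm x -0.36 z -0.59
35 [559.7 125.8] d cm x -0.41 z -0.56
40 [564.3 131. ] d cm x -0.46 z -0.52
45 [569.3 135.8] d cm x -0.50 z -0.48
50 [574.7 140.1] d cm x -0.54 z -0.43
55 [580.5 143.9] d cm x -0.58 z -0.38
60 [586.6 147.2] d cm x -0.61 z -0.33
65 [592.9 149.9] d cm x -0.63 z -0.28
70 [599.4 152.1] d cm x -0.66 z -0.22
75 [606.2 153.7] d cm x -0.67 z -0.16
80 [613.  154.8] d cm x -0.68 z -0.10
85 [619.9 155.2] d cm x -0.69 z -0.04
90 [626.8 155. ] d cm x -0.69 z 0.02
95 [633.7 154.2] d cm x -0.69 z 0.08
100 [640.4 152.8] d cm x -0.68 z 0.14
105 [647.1 150.9] d cm x -0.66 z 0.20
```

View pics/w5.png

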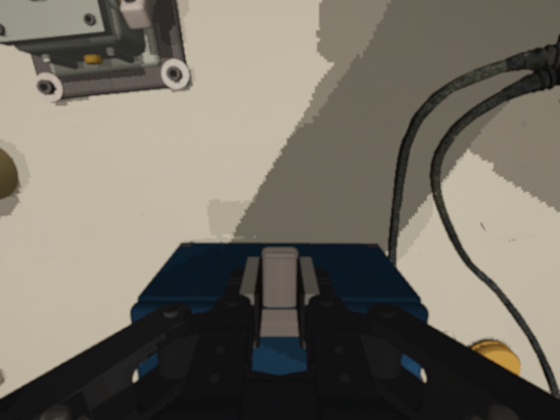

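Request:
play_rows(
  targets=[
    [-0.05, 0, -0.7, 0],
    [-0.15, 0, -0.68, 0],
    [-0.2, 0, -0.66, 0],
    [-0.25, 0, -0.64, 0],
    [-0.3, 0, -0.62, 0],
  ],
)

```text
time: 6.42
tcp_pos: [554.2, -276.1, 109.2]
orientation: [[-0.997, 0.072, 0.002], [0.072, 0.997, 0.002], [-0.002, 0.002, -1.0]]
wrist_force: [4.6, 3.5, -5.5]
opening: 14.1
```

```bash
python3 -c "
from w import *
go([541.5,-274.8,72.5],85.6)
c,p,P=wr('w6')
p,d=save('side','s6.png')
im=cv2.imread('pics/s6.png')[150:330,150:350];cv2.imwrite('pics/s6z.png',cv2.resize(im,None,fx=3,fy=3))
"
```

```text
t 6.4167 tcp [ 554.2 -276.1  109.2] yaw 85.87 open 14.1 F [ 4.6  3.5 -5.5]
local cm [1.28 0.03 3.66] turn 0.0046 rows 1 per row [1.281 0.03  3.665]
```

View pics/s6z.png

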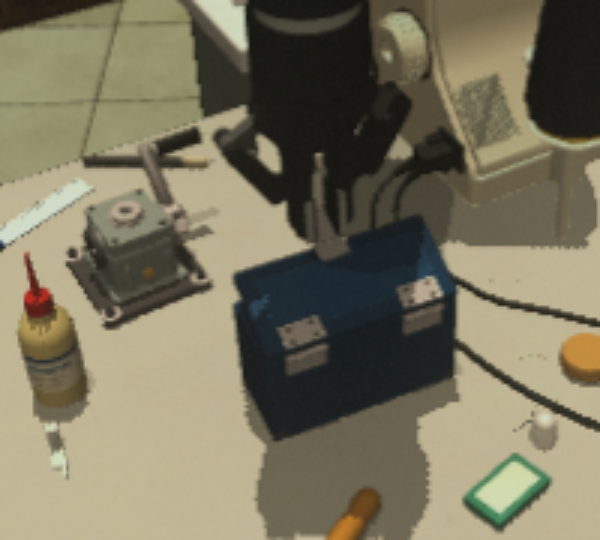

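Request:
play_rows(
  targets=[
    [-0.36, 0, -0.59, 0],
    [-0.41, 0, -0.56, 0],
    [-0.46, 0, -0.52, 0],
    [-0.5, 0, -0.48, 0],
    [-0.54, 0, -0.43, 0],
  ],
)

```text
time: 6.93
tcp_pos: [575.7, -277.8, 134.6]
orientation: [[-0.997, 0.072, -0.001], [0.072, 0.997, 0.001], [0.001, 0.001, -1.0]]
wrist_force: [0.9, 4.2, -4.6]
opening: 14.5
```

Request:
play_rows(
  targets=[
    [-0.58, 0, -0.38, 0],
    [-0.61, 0, -0.33, 0],
    [-0.63, 0, -0.28, 0],
    [-0.66, 0, -0.22, 0],
    [-0.67, 0, -0.16, 0],
  ],
)

```text
time: 7.35
tcp_pos: [607.0, -280.2, 148.8]
orientation: [[-0.997, 0.073, -0.002], [0.073, 0.997, 0.001], [0.002, 0.001, -1.0]]
wrist_force: [-2.6, 5.9, 2.2]
opening: 14.3
```

```bash
python3 -c "
from w import *
go([606.2,-280,153.7],85.6)
p,d=save('side','s7.png')
im=cv2.imread('pics/s7.png')[150:330,150:350];cv2.imwrite('pics/s7z.png',cv2.resize(im,None,fx=3,fy=3))
"
```

```text
t 7.35 tcp [ 607.  -280.2  148.8] yaw 85.84 open 14.3 F [-2.6  5.9  2.2]
local cm [ 0.08  0.02 -0.49] turn 0.0041 rows 1 per row [ 0.079  0.017 -0.494]
```

View pics/s7z.png

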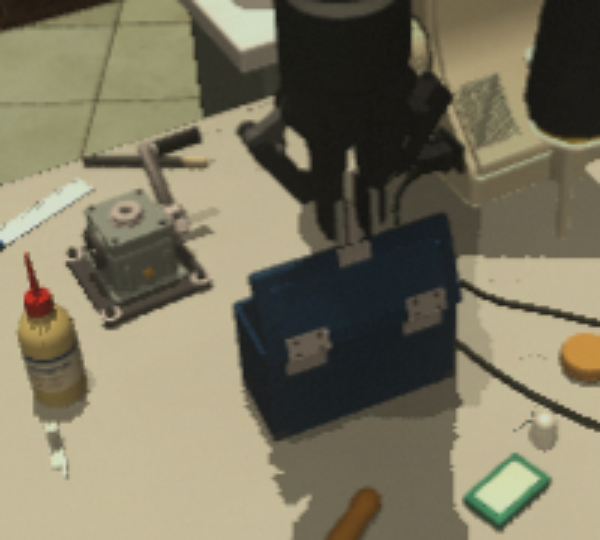

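Request:
play_rows(
  targets=[
    [-0.68, 0, -0.1, 0],
    [-0.69, 0, -0.04, 0],
    [-0.69, 0, 0.02, 0],
    [-0.69, 0, 0.08, 0],
    [-0.68, 0, 0.14, 0],
  ],
)

```text
time: 7.82
tcp_pos: [642.5, -283.8, 148.9]
orientation: [[-0.997, 0.073, 0.001], [0.073, 0.997, -0.002], [-0.001, -0.002, -1.0]]
wrist_force: [-0.6, 0.2, 0.1]
opening: 3.3
```

Request:
play_rows(
  targets=[
    [-0.5, 0, 0.15, 0],
    [0, 0, 0, 0],
  ],
)

```text
time: 7.98
tcp_pos: [647.6, -285.0, 145.8]
orientation: [[-0.997, 0.073, 0.001], [0.073, 0.997, -0.003], [-0.001, -0.003, -1.0]]
wrist_force: [-0.5, -0.7, 0.3]
opening: 0.1
```

```bash
python3 -c "
from w import *
go([606.2,-280,153.7],85.6)
p,d=save('side','s8.png')
im=cv2.imread('pics/s8.png')[150:330,150:350];cv2.imwrite('pics/s8z.png',cv2.resize(im,None,fx=3,fy=3))
"
```

```text
t 7.9833 tcp [ 647.6 -285.   145.8] yaw 85.82 open 0.1 F [-0.5 -0.7  0.3]
local cm [ 4.17  0.19 -0.8 ] turn 0.0039 rows 2 per row [ 2.084  0.096 -0.4  ]
```

View pics/s8z.png

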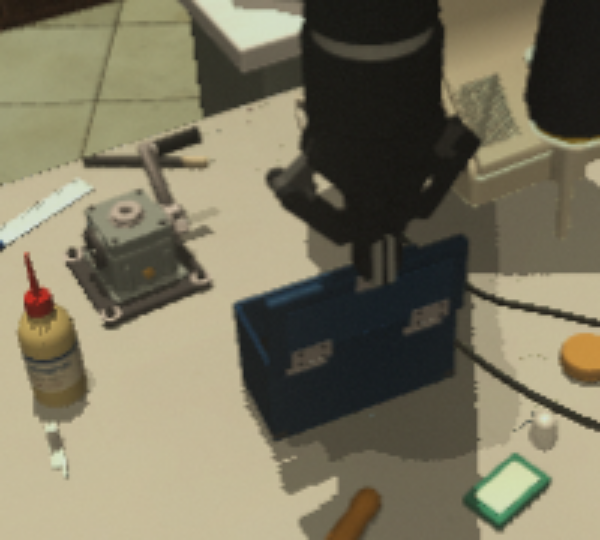

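Request:
play_rows(
  targets=[
    [0, 0, -3, 0],
    [0.5, 0, -3, 0],
  ],
  gripper=0.62,
)

```text
time: 8.2
tcp_pos: [640.1, -283.2, 203.3]
orientation: [[-0.997, 0.073, -0.005], [0.073, 0.997, 0.001], [0.005, 0.001, -1.0]]
wrist_force: [0.8, 0.1, 0.1]
opening: 23.6
```

```bash
python3 -c "
from w import *
go([606.2,-280,153.7],85.6)
p,d=save('side','s9.png')
im=cv2.imread('pics/s9.png')[150:330,150:350];cv2.imwrite('pics/s9z.png',cv2.resize(im,None,fx=3,fy=3))
"
```

```text
t 8.2 tcp [ 640.1 -283.2  203.3] yaw 85.81 open 23.6 F [0.8 0.1 0.1]
local cm [3.38 0.07 4.98] turn 0.0036 rows 2 per row [1.688 0.035 2.49 ]
```

View pics/s9z.png

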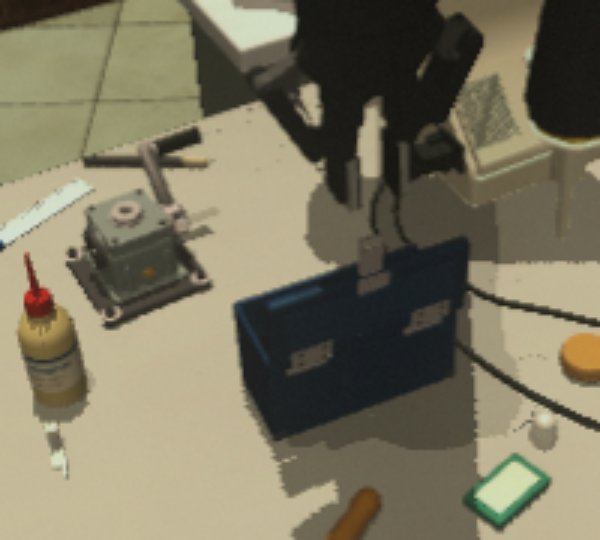

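```bash
python3 -c "
from h import *
c=bot.camera_model('side')
ex=np.array([.997,-.0775,0]);h=np.array([621.3,-281,76])
for a in (1.5,1.65,1.8,1.9):
    q=h+ex*(-79*np.cos(a)+5.5*np.sin(a))+np.array([0,0,1])*(79*np.sin(a)+5.5*np.cos(a));print(a,q.round(1),(proj(c,q)-[150,150])*3)
go([580,-280,260],85.6)"
```

```text
1.5 [ 621.2 -281.   155.2] [[360.35644618 237.3256109 ]]
1.65 [ 633.  -281.9  154.3] [[368.5248364  249.71070179]]
1.8 [ 644.5 -282.8  151.7] [[376.72648421 264.2631492 ]]
1.9 [ 652.  -283.4  149. ] [[382.09922873 274.9969922 ]]
t 8.25 tcp [ 642.3 -285.1  212.4] yaw 85.79 open 30.7 F [ 0.6 -0.8  5.5]
local cm [ 6.23  0.03 -4.79] turn 0.0032 rows 3 per row [ 2.076  0.012 -1.597]
```

Request:
play_rows(
  targets=[
    [2.5, 0, -3, 0],
    [3.5, 0, -2, 0],
    [3.5, 0, 0, 0],
    [0.5, 0, 0, 0],
    [0, 0, 0, 0],
  ],
)

```text
time: 8.67
tcp_pos: [539.7, -276.4, 256.1]
orientation: [[-0.997, 0.075, -0.0], [0.075, 0.997, -0.001], [0.0, -0.001, -1.0]]
wrist_force: [0.1, -0.0, -0.1]
opening: 32.8
```

```bash
python3 -c "
from w import *
go([589.4,-280,260],85.6)
c,p,P=wr('w10')
for q in ['pin_red_mid','pin_black_mid','case_lid']:
    print(q,[( [round(x) for x in k['box']],round(k['confidence'],2)) for k in bot.search_frame('wrist',q)[:2]])
p,d=save('side','s10.png')
im=cv2.imread('pics/s10.png')[150:330,150:350];cv2.imwrite('pics/s10z.png',cv2.resize(im,None,fx=2,fy=2))
"
```

```text
t 8.6667 tcp [ 539.7 -276.4  256.1] yaw 85.71 open 32.8 F [ 0.1 -0.  -0.1]
local cm [-4.99  0.01 -0.39] turn 0.0019 rows 2 per row [-2.493  0.007 -0.194]
pin_red_mid [([251, 226, 12, 20], 0.59), ([241, 269, 80, 86], 0.51)]
pin_black_mid [([297, 224, 17, 20], 0.54)]
case_lid [([239, 270, 78, 81], 0.78)]
```

View pics/w10.png

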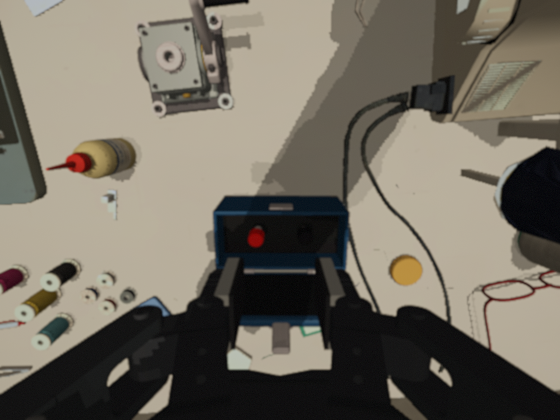

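View pics/s10z.png

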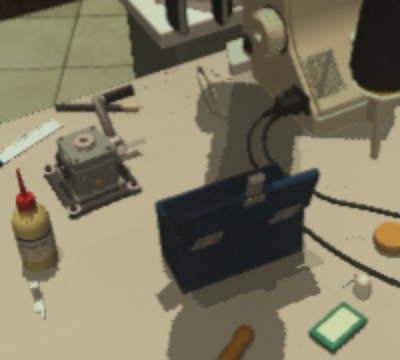

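```bash
python3 -c "
from w import *
f=np.load('w10.npz');p=f['p'].astype(int)
c=bot.camera_model('wrist');s=bot.observe()['tcp_pos'];print(s)
V,U=np.mgrid[0:420,0:560]
m=(p[...,0]>90)&(p[...,1]<40)&(V>215)&(V<260)&(U>235)&(U<280)
P=unproj(c,U.ravel(),V.ravel(),f['d'].ravel()).reshape(420,560,3)
T=P[m];print(m.sum(),U[m].min(),U[m].max(),V[m].min(),V[m].max(),T.mean(0),np.percentile(T,[5,50,95],axis=0))
k=T[:,2]>67;print(k.sum(),T[k].mean(0),T[k].min(0),T[k].max(0))
print(proj(c,[[587.4,-304.4,71],[587.4,-304.4,53],[591.4,-252.6,71]]))
cv2.imwrite('pics/w10z.png',cv2.resize(cv2.cvtColor(f['p'][190:280,205:355],cv2.COLOR_RGB2BGR),None,fx=5,fy=5,interpolation=cv2.INTER_CUBIC))
"
```

```text
[ 542.91553623 -276.44968103  254.65609596]
195 248 262 229 246 [ 590.15816325 -304.91638757   68.25662854] [[ 583.50834786 -311.4425201    57.15584087]
 [ 590.26686445 -304.81105611   68.59154039]
 [ 598.85902717 -298.51129352   69.95817942]]
161 [ 590.14195978 -304.35053773   70.83897273] [ 474.08696284 -311.60380214   67.13908131] [ 598.88862341 -271.64405952  396.65803836]
[[255.1842826  236.62263189]
 [256.31781122 231.05488313]
 [305.60302489 236.81928011]]
```

View pics/w10z.png

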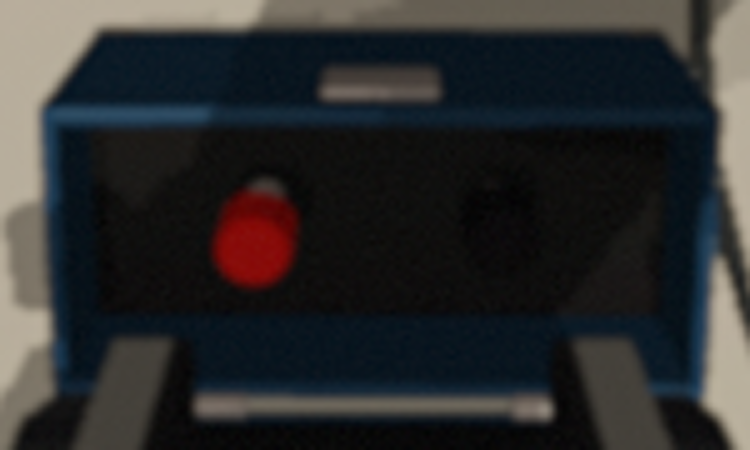

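```bash
cat > red.py <<'E'
from w import *
def red(tag,box,zt):
    c,p,P=wr(tag);V,U=np.mgrid[0:420,0:560];q=p.astype(int)
    u0,v0,u1,v1=box
    m=(q[...,0]>80)&(q[...,1]<45)&(V>v0)&(V<v1)&(U>u0)&(U<u1)
    T=P[m];k=abs(T[:,2]-zt)<4
    print('red top mean',T[k].mean(0).round(1),'mid range',((np.percentile(T[k],2,axis=0)+np.percentile(T[k],98,axis=0))/2).round(1),k.sum(),np.percentile(T[k],[2,98],axis=0).round(1))
    return c,p,P
E
python3 -c "
from red import *
go([588,-304.5,260],85.6)
red('w11',(235,215,280,260),71)
go([588,-304.5,260],85.6)
"
```

```text
t 8.9167 tcp [ 542.9 -276.4  254.7] yaw 85.86 open 32.7 F [-0.3  0.3  0.1]
local cm [-4.7  -2.47 -0.53] turn 0.0045 rows 2 per row [-2.35  -1.236 -0.266]
red top mean [ 587.1 -304.6   70.2] mid range [ 587.5 -304.6   70. ] 181 [[ 580.3 -311.7   68.1]
 [ 594.7 -297.5   72. ]]
t 8.9667 tcp [ 542.8 -276.3  254.5] yaw 85.86 open 32.3 F [-0.5 -0.9 -0.4]
local cm [-4.72 -2.49 -0.56] turn 0.0046 rows 2 per row [-2.358 -1.243 -0.278]
```

Request:
play_rows(
  targets=[
    [-2.3, -1.25, 1.5, 0],
    [-2.36, -1.24, 3, 0],
    [0, 0, 3.5, 0],
    [0, 0, 3, 0],
    [0, 0, 0, 0],
  ],
)

```text
time: 9.38
tcp_pos: [583.4, -301.8, 137.0]
orientation: [[-0.997, 0.072, -0.01], [0.072, 0.997, 0.007], [0.011, 0.006, -1.0]]
wrist_force: [-0.9, 1.0, -1.3]
opening: 32.4
```

```bash
python3 -c "
from red import *
go([587.4,-304.5,100],85.6)
red('w12',(160,150,380,300),71)
go([587.4,-304.5,48],85.6)
"
```

```text
t 9.3833 tcp [ 583.4 -301.8  137. ] yaw 85.85 open 32.4 F [-0.9  1.  -1.3]
local cm [-0.46 -0.26  3.69] turn 0.0044 rows 1 per row [-0.458 -0.259  3.693]
red top mean [ 587.4 -305.4   70.1] mid range [ 587.6 -305.4   69.8] 442 [[ 580.4 -312.5   67.9]
 [ 594.8 -298.4   71.7]]
t 9.4333 tcp [ 584.5 -302.6  140.7] yaw 85.86 open 32.7 F [-0.5 -0.4  0.6]
local cm [-0.37 -0.21  9.27] turn 0.0045 rows 3 per row [-0.123 -0.07   3.089]
```

View pics/w12.png

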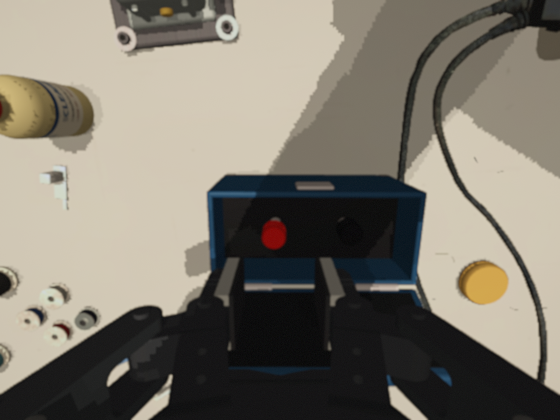

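Request:
play_rows(
  targets=[
    [-0.3, -0.25, 2, 0],
    [-0.05, 0, 3, 0],
    [0, 0, 2, 0],
    [0, 0, 0, 0],
  ],
)

```text
time: 9.77
tcp_pos: [588.6, -306.1, 72.9]
orientation: [[-0.997, 0.072, -0.004], [0.072, 0.997, 0.002], [0.004, 0.002, -1.0]]
wrist_force: [-1.5, 1.1, -0.8]
opening: 32.3
```

```bash
python3 -c "
from red import *
red('w13',(160,150,380,300),71)
go([587.4,-304.9,48],85.6)
"
```

```text
red top mean [ 587.1 -305.4   70.1] mid range [ 587.5 -305.4   69.6] 857 [[ 580.3 -312.5   67.7]
 [ 594.6 -298.3   71.5]]
t 9.8167 tcp [ 589.6 -306.6   75.1] yaw 85.85 open 32.7 F [-0.9  0.9  0.9]
local cm [0.22 0.16 2.71] turn 0.0044 rows 1 per row [0.223 0.155 2.709]
```

View pics/w13.png

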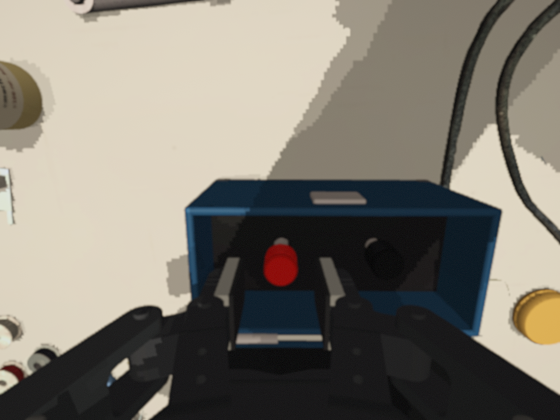

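Request:
play_rows(
  targets=[
    [0.2, 0.12, 1.3, 0],
    [0, 0, 1.35, 0],
    [0, 0, 0, 0],
    [0, 0, 0, 0],
  ],
)

```text
time: 10.15
tcp_pos: [589.0, -306.3, 50.8]
orientation: [[-0.997, 0.073, 0.002], [0.073, 0.997, -0.001], [-0.002, -0.001, -1.0]]
wrist_force: [-0.3, 0.0, -0.1]
opening: 32.5
```

Request:
play_rows(
  targets=[
    [0, 0, 0, 0],
    [0, 0, 0, 0],
    [0, 0, 0, 0],
    [0, 0, 0, 0],
  ],
  gripper=1,
  newtons=30,
)

```text
time: 10.48
tcp_pos: [589.3, -306.3, 50.7]
orientation: [[-0.997, 0.072, 0.003], [0.072, 0.997, -0.001], [-0.003, -0.001, -1.0]]
wrist_force: [-0.4, 1.0, 7.0]
opening: 14.5
```

```bash
python3 -c "
from red import *
wr('w14')
go([587.4,-304.9,48],85.6)
"
```

```text
t 10.5333 tcp [ 589.3 -306.3   50.7] yaw 85.84 open 14.7 F [-0.2  1.3  6.6]
local cm [0.2  0.12 0.27] turn 0.0042 rows 1 per row [0.198 0.123 0.27 ]
```

View pics/w14.png

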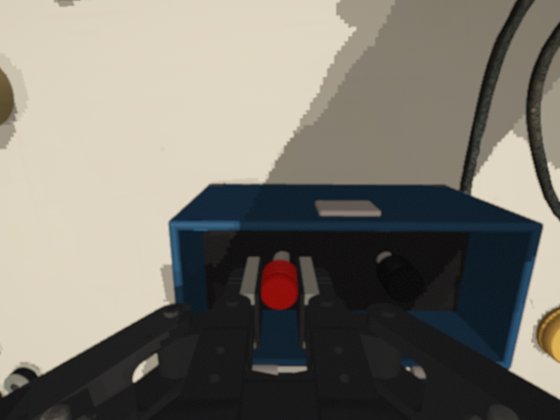

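Request:
play_rows(
  targets=[
    [0, 0, -1, 0],
    [0, 0, -2.5, 0],
    [0, 0, -3, 0],
    [0, 0, -3, 0],
    [0, 0, -2.5, 0],
  ],
  newtons=40,
)

```text
time: 10.95
tcp_pos: [588.0, -306.0, 171.5]
orientation: [[-0.997, 0.073, 0.001], [0.073, 0.997, -0.001], [-0.001, -0.001, -1.0]]
wrist_force: [1.4, -0.8, 0.2]
opening: 14.3
```

```bash
python3 -c "
from red import *
c,p,P=wr('w15')
go([405,-372,170],88)
p,d=save('side','s15.png')
im=cv2.imread('pics/s15.png')[120:330,150:350];cv2.imwrite('pics/s15z.png',cv2.resize(im,None,fx=2.8,fy=2.8))
"
```

```text
t 11.0 tcp [ 590.3 -307.5  177.1] yaw 85.83 open 14.4 F [ 1.3 -1.7  3.6]
local cm [18.02 -7.77  0.61] turn -0.038 rows 6 per row [ 3.003 -1.296  0.101]
```

View pics/w15.png

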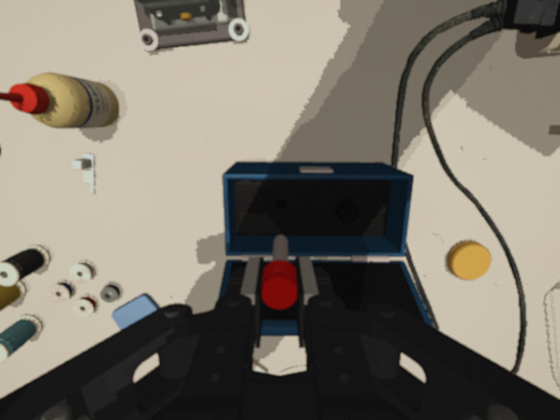

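View pics/s15z.png

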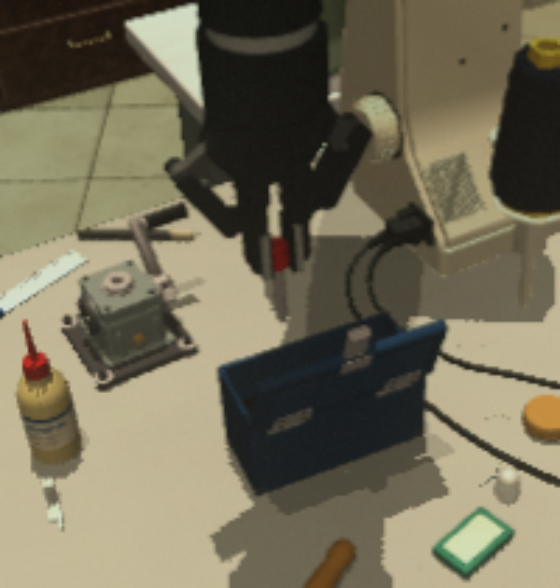

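Request:
play_rows(
  targets=[
    [2, -0.7, -0.5, 0],
    [3.6, -1.1, -0.5, 0],
    [3.6, -1.1, -0.5, 0],
    [3.6, -1.1, -0.5, 0],
    [3.6, -1.1, 0, 0],
  ],
)

```text
time: 11.47
tcp_pos: [419.0, -344.8, 189.2]
orientation: [[-0.997, 0.072, 0.0], [0.072, 0.997, -0.001], [-0.0, -0.001, -1.0]]
wrist_force: [1.1, -1.7, -0.1]
opening: 14.4
```

Request:
play_rows(
  targets=[
    [3.3, -1, 0, 0],
    [2, -0.8, 0, 0],
    [0, 0, 0, 0],
    [0, 0, 0, 0],
  ],
)

```text
time: 11.8
tcp_pos: [365.4, -358.9, 188.6]
orientation: [[-0.997, 0.075, -0.0], [0.075, 0.997, 0.0], [0.0, 0.0, -1.0]]
wrist_force: [-0.6, -0.0, -0.8]
opening: 14.6
```

```bash
python3 -c "
from red import *
go([370,-370,200],88)
c,p,P=wr('w16')
go([370,-370,200],88)
print(proj(c,[[406,-370,65]]))
for q in ['drive_bore','pin_red_mid']:
    print(q,[( [round(x) for x in k['box']],round(k['confidence'],2)) for k in bot.search_frame('wrist',q)[:2]])
"
```

```text
t 11.8 tcp [ 365.4 -358.9  188.6] yaw 85.69 open 14.6 F [-0.6 -0.  -0.8]
local cm [-0.55 -1.07 -1.14] turn -0.0403 rows 1 per row [-0.547 -1.067 -1.136]
t 11.85 tcp [ 366.3 -358.9  188.7] yaw 85.78 open 14.1 F [ 0.9 -1.  -0.2]
local cm [-0.45 -1.08 -1.13] turn -0.0388 rows 1 per row [-0.449 -1.08  -1.132]
[[269.79167361 254.55006675]]
drive_bore [([225, 184, 145, 82], 0.67)]
pin_red_mid [([265, 236, 31, 72], 0.98)]
```

View pics/w16.png

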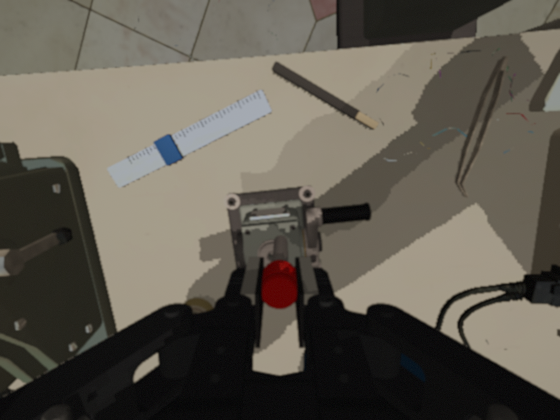

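Request:
play_rows(
  targets=[
    [-2, -0.5, 0.5, -0.01],
    [-3, -0.2, 1, -0.01],
    [-2, 0, 0.5, -0.01],
    [0, 0, 0, -0.01],
    [0, 0, 0, 0],
  ],
)

```text
time: 12.37
tcp_pos: [437.1, -369.2, 167.6]
orientation: [[-1.0, 0.03, -0.001], [0.03, 1.0, 0.001], [0.001, 0.001, -1.0]]
wrist_force: [-0.3, -0.1, -0.8]
opening: 14.0
```

```bash
python3 -c "
from red import *
go([406,-370,175],88)
s=bot.observe()
c,p,P=wr('w17')
go([406,-370,175],88)
print(proj(c,[[406,-370,65]]))
x=P.reshape(-1,3)
k=(x[:,2]>62)&(x[:,2]<68)&(np.hypot(x[:,0]-406,x[:,1]+370)<16);print(k.sum(),x[k].mean(0),np.percentile(x[k],[2,98],axis=0))
"
```

```text
t 12.3667 tcp [ 437.1 -369.2  167.6] yaw 88.31 open 14.0 F [-0.3 -0.1 -0.8]
local cm [ 3.11 -0.17 -0.74] turn 0.0054 rows 1 per row [ 3.11  -0.173 -0.741]
t 12.4167 tcp [ 436.3 -369.2  167.9] yaw 88.23 open 14.3 F [-0.2 -0.3 -0.5]
local cm [ 3.03 -0.17 -0.71] turn 0.004 rows 1 per row [ 3.028 -0.17  -0.707]
[[276.64499227 174.02281226]]
712 [ 407.52515408 -367.57964966   64.2500423 ] [[ 396.69683643 -378.47997044   62.65697355]
 [ 418.30583374 -356.57129474   65.70520106]]
```

View pics/w17.png

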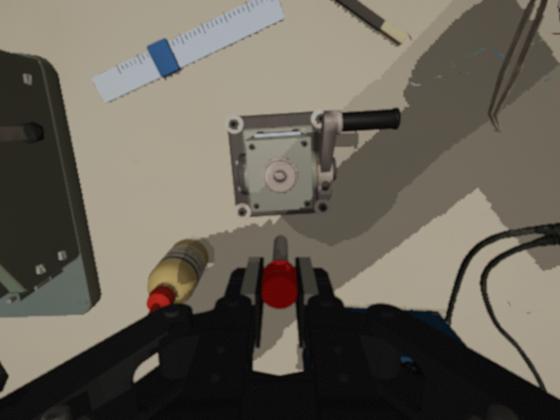

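Run:
```python
from red import *
f=np.load('w17.npz');p=f['p'];d=f['d'];q=p.astype(int)
c=bot.camera_model('wrist');s=bot.observe();t=s['tcp_pos'];R=s['orientation'];print(t)
V,U=np.mgrid[0:420,0:560]
P=unproj(c,U.ravel(),V.ravel(),d.ravel()).reshape(420,560,3)
m=(q[...,0]>80)&(q[...,1]<45)&(V>250)&(V<320)&(U>255)&(U<305)
T=P[m];print('red',m.sum(),np.percentile(T,[2,50,98],axis=0).round(1))
zt=np.percentile(T[:,2],90);k=T[:,2]>zt-3
print('top',k.sum(),T[k].mean(0).round(2),((np.percentile(T[k],2,0)+np.percentile(T[k],98,0))/2).round(1), 'rel tcp',(T[k].mean(0)-t).round(2))
# shank
m2=(V>236)&(V<262)&(U>265)&(U<297)&(P[...,2]>100)&(P[...,2]<165)&(np.hypot(P[...,0]-t[0],P[...,1]-t[1])<20)
T=P[m2];print('shank',m2.sum(),np.percentile(T,[2,50,98],axis=0).round(1))
for z in range(112,165,8):
    k=abs(T[:,2]-z)<4
    if k.sum()>5: print(z,k.sum(),T[k].mean(0).round(1),T[k][:,1].min().round(1),T[k][:,1].max().round(1),T[k][:,0].min().round(1))
# ellipse of bush
b=P[150:205,255:310].reshape(-1,3)
cv2.imwrite('pics/w17z.png',cv2.resize(cv2.cvtColor(p[150:310,220:340],cv2.COLOR_RGB2BGR),None,fx=4.5,fy=3.7,interpolation=cv2.INTER_CUBIC))
cv2.imwrite('pics/w17b.png',cv2.resize(cv2.cvtColor(p[150:205,250:310],cv2.COLOR_RGB2BGR),None,fx=10,fy=10,interpolation=cv2.INTER_CUBIC))
```

```text
[ 436.3089366  -369.22702168  167.89287425]
red 1107 [[ 427.1 -375.5  172.4]
 [ 433.2 -369.1  186.8]
 [ 441.4 -363.3  188.2]]
top 886 [ 434.27 -369.4   187.82] [ 434.8 -369.4  187.1] rel tcp [-2.04 -0.18 19.93]
shank 333 [[ 430.9 -372.3  128.2]
 [ 431.7 -368.3  146.6]
 [ 434.6 -364.8  160.9]]
128 32 [ 432.3 -368.3  129.5] -372.2 -364.6 430.9
136 68 [ 431.9 -368.3  136. ] -372.1 -364.8 430.8
144 82 [ 432.1 -368.5  144.2] -372.5 -364.6 430.9
152 94 [ 432.1 -368.4  152.1] -372.4 -364.7 430.8
160 57 [ 431.7 -368.7  158.7] -372.3 -365.4 430.6
```

View pics/w17b.png

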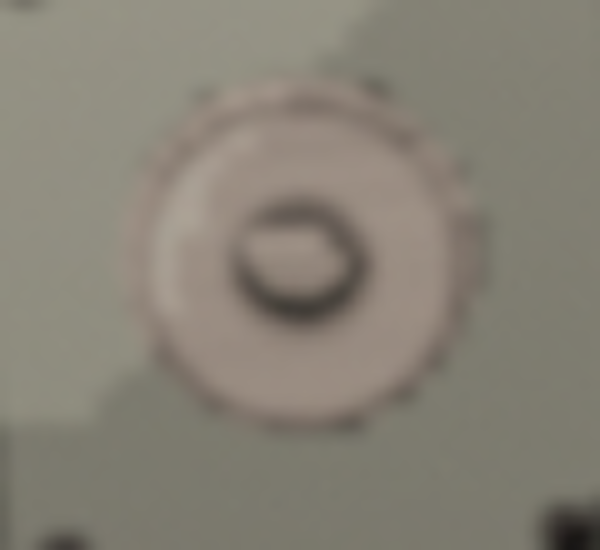

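View pics/w17z.png

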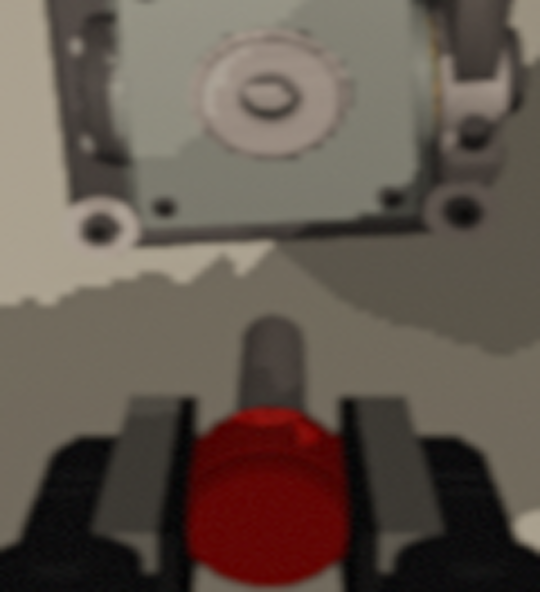

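Run:
```python
from red import *
c=bot.camera_model('wrist');s=bot.observe();t=s['tcp_pos'];print(t,c['tvec'])
b=atz(c,280.0,176.2,65);print('bore',b)
pin=np.array([434.7,-368.5]);go(t+np.r_[b[:2]-pin,-30])
ct=bot.camera_model('top');f=np.load('top0.npz')
# top cam bore: refine
p=f['p'];cv2.imwrite('pics/tb.png',cv2.resize(cv2.cvtColor(p[240:275,310:345],cv2.COLOR_RGB2BGR),None,fx=16,fy=16,interpolation=cv2.INTER_CUBIC))
print(proj(ct,b))
```

```text
[ 436.3089366  -369.22702168  167.89287425] [ 355.30109945 -449.33812088  195.19500951]
bore [ 406.92086437 -367.60750248   65.        ]
t 12.4167 tcp [ 436.3 -369.2  167.9] yaw 88.23 open 14.3 F [-0.2 -0.3 -0.5]
local cm [2.78 0.   3.  ] turn 0 rows 2 per row [1.388 0.    1.502]
[[332.68206068 256.30112159]]
```

View pics/tb.png

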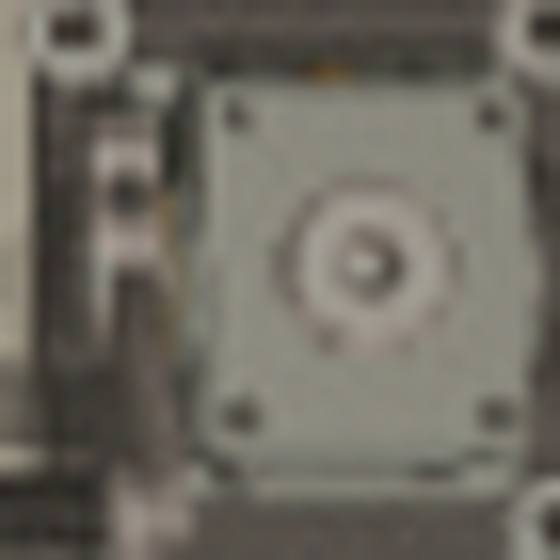

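Request:
play_rows(
  targets=[
    [1.4, 0, 0.5, 0],
    [1.38, 0, 1, 0],
    [0, 0, 1, 0],
    [0, 0, 0, 0],
    [0, 0, 0, 0],
  ],
)

```text
time: 12.83
tcp_pos: [407.8, -369.0, 143.4]
orientation: [[-0.999, 0.033, -0.0], [0.033, 0.999, 0.001], [0.0, 0.001, -1.0]]
wrist_force: [-0.0, -0.1, -0.5]
opening: 14.2
```

Run:
```python
from red import *
go([408.6,-368.3,107],88)
c,p,P=wr('w18')
go([408.6,-368.3,107],88)
cv2.imwrite('pics/w18b.png',cv2.resize(cv2.cvtColor(p[200:330,210:350],cv2.COLOR_RGB2BGR),None,fx=5,fy=4.5,interpolation=cv2.INTER_CUBIC))
b=bot.observe();print(proj(c,[[406.9,-367.6,65]]))
t=b['tcp_pos'];V,U=np.mgrid[0:420,0:560]
m2=(P[...,2]>t[2]-45)&(P[...,2]<t[2]-5)&(np.hypot(P[...,0]-t[0],P[...,1]-t[1])<12)
T=P[m2];print(m2.sum(),np.percentile(T,[2,50,98],axis=0).round(1))
```

```text
t 12.8333 tcp [ 407.8 -369.   143.4] yaw 88.1 open 14.2 F [-0.  -0.1 -0.5]
local cm [-0.08  0.07  3.64] turn 0.0017 rows 1 per row [-0.077  0.067  3.643]
t 12.8833 tcp [ 408.3 -369.4  143.9] yaw 88.12 open 14.5 F [-0.9  0.6 -0.1]
local cm [-0.02  0.11  3.69] turn 0.002 rows 1 per row [-0.021  0.11   3.689]
[[281.09256484 222.80891748]]
348 [[ 402.4 -372.   102.1]
 [ 403.2 -368.   121.3]
 [ 406.2 -364.5  136.5]]
```

View pics/w18b.png

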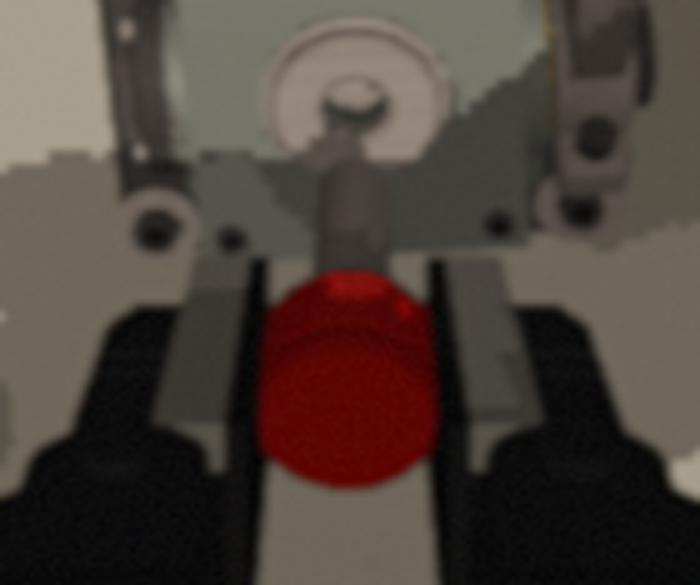

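Request:
play_rows(
  targets=[
    [-0.04, 0.06, 1.0, 0],
    [0, 0, 1.0, 0],
    [0, 0, 0.8, 0],
    [0, 0, 0, 0],
    [0, 0, 0, 0],
  ],
)

```text
time: 13.3
tcp_pos: [408.0, -368.0, 114.5]
orientation: [[-0.999, 0.033, -0.001], [0.033, 0.999, 0.002], [0.001, 0.002, -1.0]]
wrist_force: [0.6, -0.2, 0.2]
opening: 14.3
```

Run:
```python
from red import *
c,p,P=wr('w19')
go([408.6,-368.3,100],88)
cv2.imwrite('pics/w19b.png',cv2.resize(cv2.cvtColor(p[200:330,210:350],cv2.COLOR_RGB2BGR),None,fx=5,fy=4.5,interpolation=cv2.INTER_CUBIC))
```

```text
t 13.35 tcp [ 408.3 -368.4  115.1] yaw 88.13 open 14.3 F [ 0.4  0.2 -0.4]
local cm [-0.03  0.01  1.51] turn 0.0023 rows 1 per row [-0.027  0.01   1.512]
```

View pics/w19b.png

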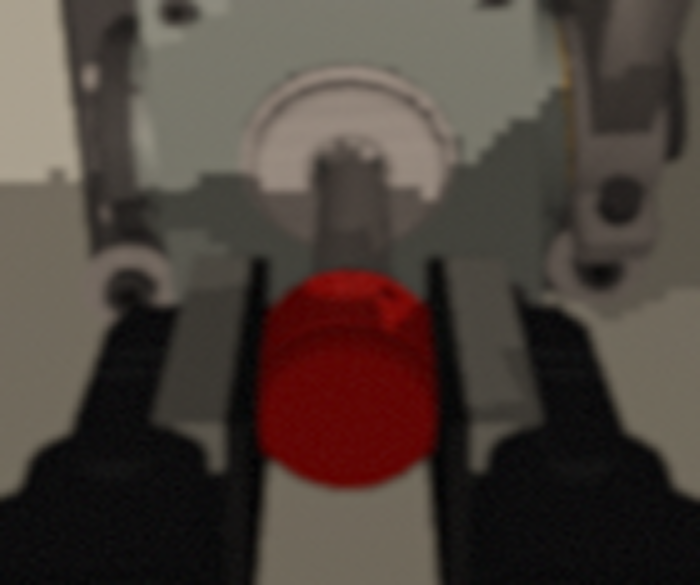

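Request:
play_rows(
  targets=[
    [-0.02, 0, 0.4, 0],
    [0, 0, 0.4, 0],
    [0, 0, 0.4, 0],
    [0, 0, 0.3, 0],
    [0, 0, 0, 0],
  ],
)

```text
time: 13.77
tcp_pos: [408.4, -368.3, 99.8]
orientation: [[-0.999, 0.033, -0.0], [0.033, 0.999, 0.001], [0.0, 0.001, -1.0]]
wrist_force: [-0.4, -0.3, -0.6]
opening: 14.3
```

Run:
```python
from red import *
c,p,P=wr('w20')
go([408.6,-368.3,100],88)
cv2.imwrite('pics/w20b.png',cv2.resize(cv2.cvtColor(p[200:330,210:350],cv2.COLOR_RGB2BGR),None,fx=5,fy=4.5,interpolation=cv2.INTER_CUBIC))
```

```text
t 13.8167 tcp [ 408.5 -368.4  100.1] yaw 88.12 open 14.1 F [ 0.7  0.5 -0.7]
local cm [-0.01  0.01  0.01] turn 0.0021 rows 1 per row [-0.009  0.015  0.014]
```

View pics/w20b.png

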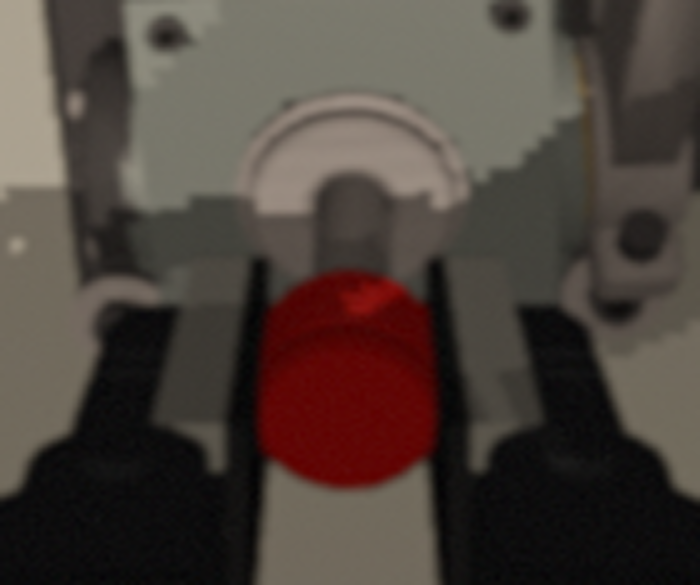

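Request:
play_rows(
  targets=[
    [0, 0, 0.25, 0],
    [0, 0, 0, 0],
    [0, 0, 0, 0],
  ],
)

```text
time: 14.07
tcp_pos: [408.6, -368.6, 98.0]
orientation: [[-0.999, 0.033, -0.0], [0.033, 0.999, 0.0], [0.0, 0.0, -1.0]]
wrist_force: [-0.2, -0.1, -0.3]
opening: 14.1
```

Request:
play_rows(
  targets=[
    [0, 0, 0, 0],
    [0, 0, 0, 0],
    [0, 0, 0, 0],
    [0, 0, 0, 0],
    [0, 0, 0, 0],
  ],
  gripper=0.64,
)

```text
time: 14.48
tcp_pos: [408.7, -368.7, 98.2]
orientation: [[-0.999, 0.033, 0.0], [0.033, 0.999, -0.0], [-0.0, -0.0, -1.0]]
wrist_force: [-0.4, -0.2, -1.3]
opening: 30.7
```

Run:
```python
from red import *
c,p,P=red('w21',(240,200,320,330),116)
go([408.6,-368.3,100],88)
cv2.imwrite('pics/w21b.png',cv2.resize(cv2.cvtColor(p[200:330,210:350],cv2.COLOR_RGB2BGR),None,fx=5,fy=4.5,interpolation=cv2.INTER_CUBIC))
```

```text
red top mean [ 406.7 -369.6  116.2] mid range [ 406.7 -369.7  115.8] 931 [[ 399.8 -376.2  114.2]
 [ 413.6 -363.1  117.5]]
t 14.5333 tcp [ 408.7 -368.7   98.1] yaw 88.12 open 30.7 F [ 0.2 -0.2  0.4]
local cm [ 0.01  0.04 -0.19] turn 0.0022 rows 1 per row [ 0.008  0.038 -0.186]
```

View pics/w21b.png

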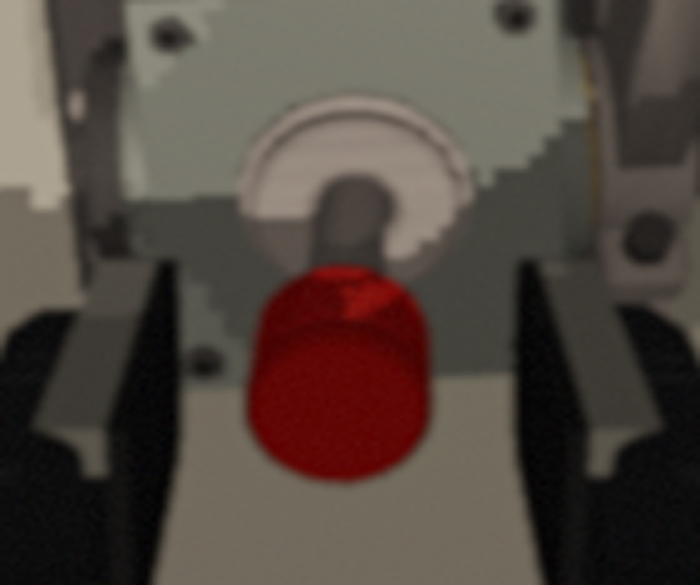

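Request:
play_rows(
  targets=[
    [0, 0, -1, 0],
    [0, 0, -2.5, 0],
    [0, 0, -3, 0],
    [0, 0, -3.5, 0],
    [0, 0, 0, 0],
  ],
)

```text
time: 14.95
tcp_pos: [411.3, -371.6, 205.5]
orientation: [[-0.999, 0.033, 0.007], [0.033, 0.999, -0.008], [-0.007, -0.008, -1.0]]
wrist_force: [0.5, -0.5, -0.2]
opening: 30.7
```

Run:
```python
from red import *
c,p,P=red('w22',(200,150,340,330),116)
go([343,-308,170],88)
x=P.reshape(-1,3);k=(x[:,2]>70)&(x[:,2]<105)&(x[:,1]>-345)&(x[:,1]<-280)&(x[:,0]<420)&(x[:,0]>330)
T=x[k]
for y in range(-345,-285,6):
    b=T[abs(T[:,1]-y)<3]
    if len(b)>5: print(y,len(b),b.mean(0).round(1),b.min(0).round(1),b.max(0).round(1))
cv2.imwrite('pics/w22b.png',cv2.resize(cv2.cvtColor(p[100:330,200:400],cv2.COLOR_RGB2BGR),None,fx=3,fy=2.6,interpolation=cv2.INTER_CUBIC))
```

```text
red top mean [ 406.7 -369.2  116.2] mid range [ 406.9 -369.4  115.6] 364 [[ 399.8 -376.   113.6]
 [ 414.  -362.8  117.6]]
t 15.0 tcp [ 410.6 -370.8  202.7] yaw 88.13 open 30.6 F [ 0.4  0.4 -0.3]
local cm [6.98 6.08 3.2 ] turn 0.0022 rows 3 per row [2.326 2.027 1.066]
-339 124 [ 374.5 -337.2   81. ] [ 362.7 -338.1   70.4] [ 390.6 -336.    89.3]
-333 257 [ 375.3 -333.    83.1] [ 362.8 -336.    70.3] [ 390.8 -330.    91.6]
-327 150 [ 371.2 -327.3   85.4] [ 362.6 -330.    70.5] [ 390.9 -324.    89.7]
-321 131 [ 369.6 -321.    85.8] [ 364.  -324.    82.1] [ 376.4 -318.    88.4]
-315 131 [ 369.3 -315.    85.8] [ 363.6 -317.9   80. ] [ 375.9 -312.2   88.5]
-309 129 [ 369.3 -309.    85.8] [ 363.6 -312.    80.9] [ 376.2 -306.    88.5]
-303 132 [ 369.  -303.    85.6] [ 363.3 -306.    79.1] [ 375.6 -300.    88.8]
-297 132 [ 368.9 -297.1   85.8] [ 363.3 -300.    80.6] [ 375.7 -294.    88.4]
-291 99 [ 368.9 -292.    86. ] [ 362.3 -294.    79.2] [ 375.9 -289.8   89. ]
```

View pics/w22b.png

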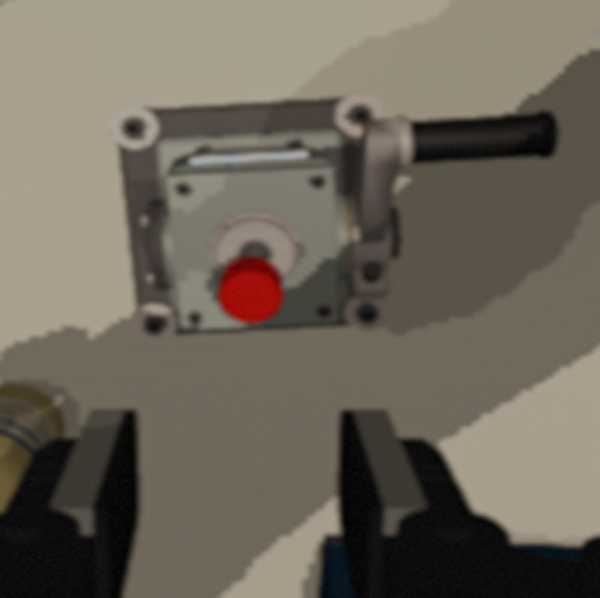

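Request:
play_rows(
  targets=[
    [2.4, 2.1, 0.5, 0],
    [2.4, 2.1, 1.5, 0],
    [2.47, 2.05, 2.5, 0],
    [0, 0, 2, 0],
    [0, 0, 0, 0],
  ],
  gripper=1,
)

```text
time: 15.42
tcp_pos: [334.6, -299.7, 129.6]
orientation: [[-0.999, 0.033, -0.005], [0.033, 0.999, 0.006], [0.005, 0.006, -1.0]]
wrist_force: [-0.9, -0.1, -0.1]
opening: -0.4
```

Run:
```python
from red import *
c,p,P=wr('w23')
go([340,-306,72],88)
```

```text
t 15.4667 tcp [ 336.7 -302.2  131.8] yaw 88.11 open 0.3 F [0.5 0.1 0.3]
local cm [-0.36 -0.39  5.98] turn 0.0019 rows 2 per row [-0.18  -0.193  2.988]
```

View pics/w23.png

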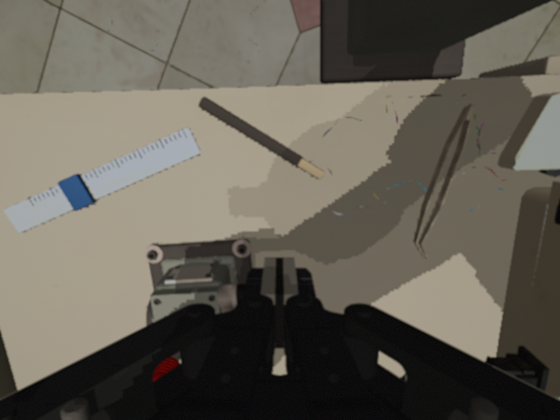

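Request:
play_rows(
  targets=[
    [0, -0.3, 2, 0],
    [0, 0, 2.5, 0],
    [0, 0, 1.4, 0],
    [0, 0, 0, 0],
    [0, 0, 0, 0],
  ],
)

```text
time: 15.88
tcp_pos: [338.9, -307.9, 74.7]
orientation: [[-0.999, 0.033, 0.0], [0.033, 0.999, -0.0], [-0.0, -0.0, -1.0]]
wrist_force: [0.3, 0.2, 0.6]
opening: -0.0
```

```bash
cat > sd.py <<'E'
from red import *
import sys
go([355,-306,72],88)
p,d=save('side',sys.argv[1]+'.png')
c=bot.camera_model('side');V,U=np.mgrid[0:420,0:560];q=p.astype(int)
m=(q[...,0]>90)&(q[...,1]<40)&(q[...,2]<40)&(V>190)&(V<240)&(U>175)&(U<230)
P=unproj(c,U[m],V[m],d[m])
print('red px',m.sum(),'top row',V[m].min() if m.any() else None,'z',np.percentile(P[:,2],[5,50,95]).round(1) if m.any() else None, P.mean(0).round(1) if m.any() else None)
cv2.imwrite('pics/'+sys.argv[1]+'z.png',cv2.resize(cv2.cvtColor(p[160:270,150:280],cv2.COLOR_RGB2BGR),None,fx=4.5,fy=4.5,interpolation=cv2.INTER_CUBIC))
E
python3 sd.py s24
```

```text
t 15.8833 tcp [ 338.9 -307.9   74.7] yaw 88.13 open -0.0 F [0.3 0.2 0.6]
local cm [-1.61  0.24  0.27] turn 0.0022 rows 1 per row [-1.607  0.241  0.269]
red px 30 top row 200 z [103.2 116.3 118.9] [ 411.2 -371.7  113.5]
```

View pics/s24z.png

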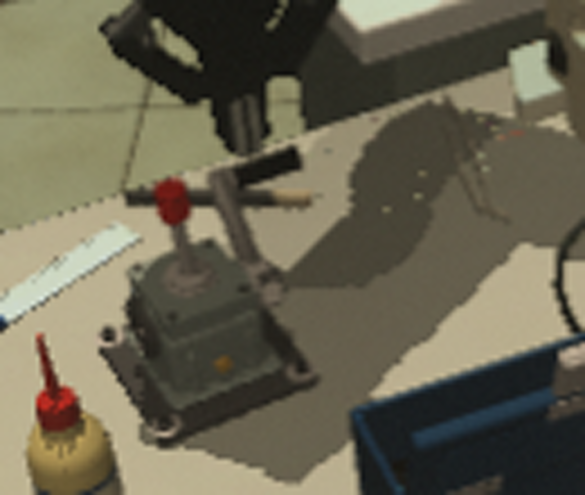

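Request:
play_rows(
  targets=[
    [-0.7, 0, 0.4, 0],
    [-0.5, 0, 0, 0],
    [-0.5, 0, 0, 0],
    [-0.5, 0, 0, 0],
    [-0.4, 0, 0, 0],
  ],
)

```text
time: 16.35
tcp_pos: [361.2, -306.9, 70.4]
orientation: [[-0.999, 0.033, -0.007], [0.033, 0.999, 0.0], [0.007, -0.0, -1.0]]
wrist_force: [-7.7, 0.5, 5.7]
opening: -0.1
```

```bash
python3 sd.py s25
```

```text
t 16.35 tcp [ 361.2 -306.9   70.4] yaw 88.09 open -0.1 F [-7.7  0.5  5.7]
local cm [ 0.62  0.07 -0.16] turn 0.0016 rows 1 per row [ 0.619  0.069 -0.157]
red px 37 top row 199 z [103.4 113.6 118.2] [ 405.7 -371.8  112.2]
```

View pics/s25z.png

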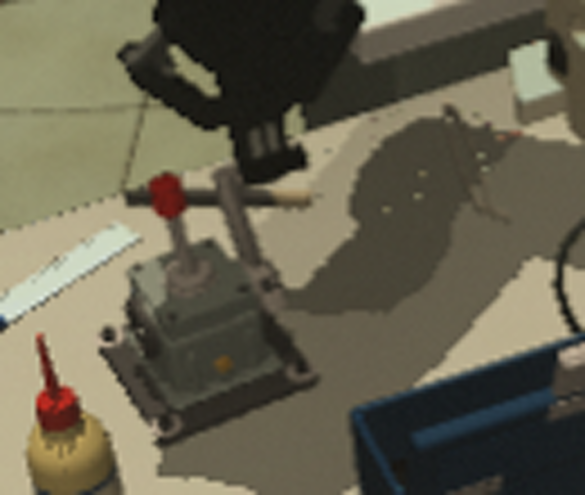

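Request:
play_rows(
  targets=[
    [-0.3, 0, 0, 0],
    [-0.3, 0, 0, 0],
    [-0.25, 0, 0, 0],
    [-0.2, 0, 0, 0],
    [-0.2, 0, 0, 0],
  ],
)

```text
time: 16.82
tcp_pos: [376.3, -307.9, 70.4]
orientation: [[-0.999, 0.033, -0.001], [0.033, 0.999, -0.0], [0.001, -0.0, -1.0]]
wrist_force: [-4.5, 0.9, 3.2]
opening: -0.1
```

```bash
python3 sd.py s26
```

```text
t 16.8167 tcp [ 376.3 -307.9   70.4] yaw 88.13 open -0.1 F [-4.5  0.9  3.2]
local cm [ 2.13  0.12 -0.16] turn 0.0022 rows 1 per row [ 2.133  0.125 -0.157]
red px 42 top row 199 z [102.9 113.  118.2] [ 405.5 -371.5  112.1]
```

Request:
play_rows(
  targets=[
    [-0.2, 0, 0, 0],
    [-0.2, 0, 0, 0],
    [-0.2, 0, 0, 0],
    [-0.2, 0, 0, 0],
  ],
)

```text
time: 17.2
tcp_pos: [384.7, -308.3, 70.1]
orientation: [[-0.999, 0.033, 0.0], [0.033, 0.999, -0.0], [-0.0, 0.0, -1.0]]
wrist_force: [-3.9, -0.2, 1.9]
opening: -0.0
```

```bash
python3 sd.py s27
```

```text
t 17.2 tcp [ 384.7 -308.3   70.1] yaw 88.12 open -0.0 F [-3.9 -0.2  1.9]
local cm [ 2.97  0.14 -0.19] turn 0.0021 rows 1 per row [ 2.974  0.137 -0.192]
red px 39 top row 199 z [102.8 113.1 118.5] [ 406.1 -371.7  112.5]
```

Request:
play_rows(
  targets=[
    [-0.2, 0, 0, 0],
    [-0.2, 0, 0, 0],
    [-0.2, 0, 0, 0],
    [-0.2, 0, 0, 0],
  ],
)

```text
time: 17.58
tcp_pos: [392.6, -308.5, 70.0]
orientation: [[-0.999, 0.033, 0.0], [0.033, 0.999, 0.0], [-0.0, 0.0, -1.0]]
wrist_force: [-2.6, 1.6, 1.4]
opening: -0.2
```

```bash
python3 sd.py s28
```

```text
t 17.5833 tcp [ 392.6 -308.5   70. ] yaw 88.12 open -0.2 F [-2.6  1.6  1.4]
local cm [ 3.77  0.13 -0.2 ] turn 0.0022 rows 1 per row [ 3.77   0.127 -0.199]
red px 39 top row 199 z [103.2 113.3 118.7] [ 402.2 -370.8  109.8]
```

Request:
play_rows(
  targets=[
    [-0.2, 0, 0, 0],
    [-0.2, 0, 0, 0],
    [-0.2, 0, 0, 0],
  ],
)

```text
time: 17.88
tcp_pos: [398.5, -308.5, 69.9]
orientation: [[-0.999, 0.033, -0.0], [0.033, 0.999, 0.001], [0.0, 0.001, -1.0]]
wrist_force: [-3.6, 2.1, 0.5]
opening: -0.1
```

```bash
python3 sd.py s29
```

```text
t 17.8833 tcp [ 398.5 -308.5   69.9] yaw 88.12 open -0.1 F [-3.6  2.1  0.5]
local cm [ 4.35  0.1  -0.21] turn 0.0021 rows 2 per row [ 2.175  0.052 -0.105]
red px 37 top row 199 z [103.1 112.3 118. ] [ 405.9 -371.7  111.9]
```

View pics/s29z.png

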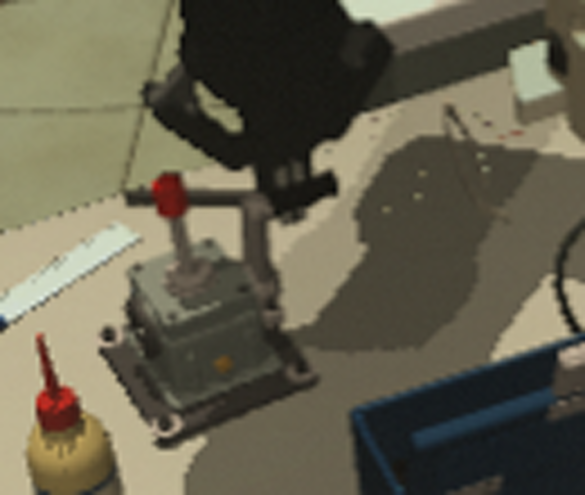

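Request:
play_rows(
  targets=[
    [-0.2, 0, 0, 0],
    [-0.2, 0, 0, 0],
    [-0.2, 0, 0, 0],
  ],
)

```text
time: 18.18
tcp_pos: [404.1, -308.7, 69.7]
orientation: [[-0.999, 0.033, -0.001], [0.033, 0.999, 0.0], [0.001, 0.0, -1.0]]
wrist_force: [-2.8, 1.0, -1.9]
opening: 0.4
```

```bash
python3 sd.py s30
```

```text
t 18.1833 tcp [ 404.1 -308.7   69.7] yaw 88.12 open 0.4 F [-2.8  1.  -1.9]
local cm [ 4.92  0.11 -0.23] turn 0.002 rows 2 per row [ 2.46   0.055 -0.113]
red px 32 top row 199 z [102.7 109.9 117.7] [ 405.6 -369.6  110.7]
```

Request:
play_rows(
  targets=[
    [-0.2, 0, 0, 0],
    [-0.2, 0, 0, 0],
    [-0.2, 0, 0, 0],
  ],
)

```text
time: 18.48
tcp_pos: [410.3, -309.4, 69.9]
orientation: [[-0.999, 0.033, -0.001], [0.033, 0.999, -0.0], [0.001, -0.0, -1.0]]
wrist_force: [-3.6, -0.2, -1.7]
opening: 0.0
```

```bash
python3 sd.py s31
```

```text
t 18.4833 tcp [ 410.3 -309.4   69.9] yaw 88.11 open 0.0 F [-3.6 -0.2 -1.7]
local cm [ 5.54  0.15 -0.21] turn 0.0019 rows 2 per row [ 2.769  0.077 -0.103]
red px 39 top row 199 z [101.2 112.8 117.8] [ 406.5 -367.9  111.1]
```

Request:
play_rows(
  targets=[
    [-0.2, 0, 0, 0],
    [-0.2, 0, 0, 0],
    [-0.1, 0, 0, 0],
  ],
)

```text
time: 18.78
tcp_pos: [415.5, -309.6, 70.0]
orientation: [[-0.999, 0.033, -0.0], [0.033, 0.999, -0.0], [0.0, -0.0, -1.0]]
wrist_force: [-4.5, -0.8, -2.7]
opening: 0.0
```

```bash
python3 sd.py s32
```

```text
t 18.7833 tcp [ 415.5 -309.6   70. ] yaw 88.12 open 0.0 F [-4.5 -0.8 -2.7]
local cm [ 6.06  0.16 -0.2 ] turn 0.002 rows 2 per row [ 3.03   0.079 -0.098]
red px 37 top row 211 z [75.  84.2 90.1] [ 411.6 -370.1   83.5]
```

Request:
play_rows(
  targets=[
    [-0.2, 0, 0, 0],
    [-0.2, 0, 0, 0],
    [-0.1, 0, 0, 0],
  ],
)

```text
time: 19.08
tcp_pos: [419.8, -309.4, 69.7]
orientation: [[-0.999, 0.033, -0.002], [0.033, 0.999, -0.0], [0.002, -0.0, -1.0]]
wrist_force: [-4.9, -1.0, -4.3]
opening: -0.0
```

```bash
python3 sd.py s33
```

```text
t 19.0833 tcp [ 419.8 -309.4   69.7] yaw 88.11 open -0.0 F [-4.9 -1.  -4.3]
local cm [ 6.49  0.13 -0.21] turn 0.0019 rows 2 per row [ 3.245  0.065 -0.107]
red px 37 top row 211 z [74.5 85.5 89.9] [ 412.1 -369.9   83.4]
```

View pics/s33z.png

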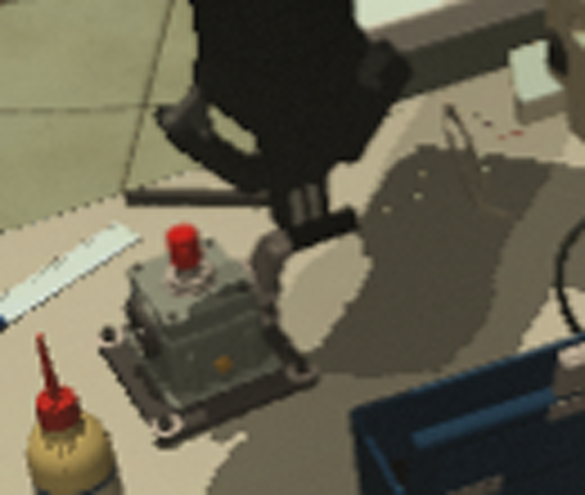

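Request:
play_rows(
  targets=[
    [0.8, 0, 0, 0],
    [1.5, 0, 0, 0],
    [1, 0, -2.5, 0],
    [0, 0, -3.5, 0],
    [0, 0, -2, 0],
  ],
)

```text
time: 19.55
tcp_pos: [388.7, -309.4, 153.3]
orientation: [[-0.999, 0.033, 0.005], [0.033, 0.999, -0.002], [-0.005, -0.002, -1.0]]
wrist_force: [0.2, -0.2, 0.0]
opening: -0.0
```

```bash
python3 sd.py s34; python3 -c "
from h import *
go([407,-367.6,140],88)"
```

```text
t 19.55 tcp [ 388.7 -309.4  153.3] yaw 88.1 open -0.0 F [ 0.2 -0.2  0. ]
local cm [3.42 0.24 8.11] turn 0.0017 rows 3 per row [1.141 0.08  2.705]
red px 34 top row 211 z [74.6 85.9 88.8] [ 411.5 -370.1   83.5]
t 19.6 tcp [ 390.7 -311.2  156.6] yaw 88.12 open 0.2 F [0.2 0.  3.4]
local cm [-1.8  -5.58  1.71] turn 0.0021 rows 2 per row [-0.901 -2.788  0.857]
```

Request:
play_rows(
  targets=[
    [-0.9, -2.8, 0, 0],
    [-0.9, -2.8, 0, 0],
    [0, 0, 2, 0],
    [0, 0, 2, 0],
    [0, 0, 0, 0],
  ],
)

```text
time: 20.02
tcp_pos: [403.1, -364.0, 107.5]
orientation: [[-0.999, 0.033, -0.0], [0.033, 0.999, 0.003], [0.0, 0.003, -1.0]]
wrist_force: [-1.3, 1.0, 0.1]
opening: -0.2
```

```bash
python3 -c "
from w import *
c,p,P=wr('w35')
go([407,-367.6,91],88)"
```

```text
t 20.0667 tcp [ 403.2 -364.1  108.9] yaw 88.12 open -0.1 F [-0.1  0.4 -0.6]
local cm [-0.39 -0.34  1.79] turn 0.0022 rows 1 per row [-0.387 -0.342  1.793]
```

View pics/w35.png

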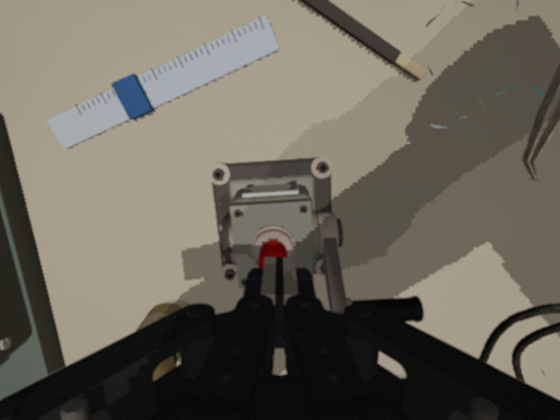

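Request:
play_rows(
  targets=[
    [-0.39, -0.34, 0, 0],
    [0, 0, 0.8, 0],
    [0, 0, 0.6, 0],
    [0, 0, 0.3, 0],
    [0, 0, 0.3, 0],
  ],
)

```text
time: 20.48
tcp_pos: [407.3, -368.3, 89.8]
orientation: [[-0.999, 0.033, 0.0], [0.033, 0.999, 0.0], [-0.0, 0.0, -1.0]]
wrist_force: [-0.6, 0.2, 0.2]
opening: -0.1
```

Request:
play_rows(
  targets=[
    [0, 0, 0.3, 0],
    [0, 0, 0.3, 0],
    [0, 0, 0, 0],
  ],
)

```text
time: 20.73
tcp_pos: [407.8, -368.8, 84.2]
orientation: [[-0.999, 0.033, 0.001], [0.033, 0.999, -0.001], [-0.001, -0.001, -1.0]]
wrist_force: [1.0, 0.1, 0.9]
opening: 0.0
```

```bash
python3 sd.py s36
```

```text
t 20.7333 tcp [ 407.8 -368.8   84.2] yaw 88.13 open 0.0 F [1.  0.1 0.9]
local cm [5.48 6.11 1.21] turn 0.0022 rows 3 per row [1.827 2.036 0.403]
red px 3 top row 218 z [70.7 71.7 75.6] [ 413.8 -372.4   72.8]
```

View pics/s36z.png

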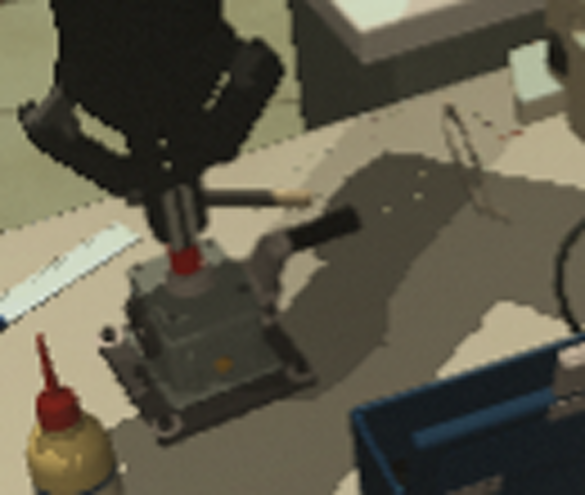

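Request:
play_rows(
  targets=[
    [0, 0, 0.2, 0],
    [0, 0, 0.2, 0],
    [0, 0, 0, 0],
  ],
)

```text
time: 21.03
tcp_pos: [408.1, -369.1, 82.9]
orientation: [[-0.999, 0.033, 0.002], [0.033, 0.999, -0.002], [-0.002, -0.002, -1.0]]
wrist_force: [-3.7, 4.5, 21.5]
opening: -0.3
```

Request:
play_rows(
  targets=[
    [0, 0, 0.2, 0],
    [0, 0, 0.2, 0],
    [0, 0, 0, 0],
  ],
)

```text
time: 21.28
tcp_pos: [408.6, -369.5, 82.5]
orientation: [[-0.999, 0.032, 0.004], [0.032, 0.999, -0.004], [-0.004, -0.004, -1.0]]
wrist_force: [-10.2, 12.0, 50.0]
opening: -0.3
```

Request:
play_rows(
  targets=[
    [0, 0, -0.8, 0],
    [0, 0, -2, 0],
    [0, 0, -3.5, 0],
    [-1, 0, -3.5, 0],
    [-3, 0, -3, 0],
  ],
)

```text
time: 21.7
tcp_pos: [444.2, -369.5, 205.4]
orientation: [[-0.999, 0.036, -0.002], [0.036, 0.999, 0.001], [0.003, 0.001, -1.0]]
wrist_force: [1.0, -1.5, -0.5]
opening: 0.1
```

Request:
play_rows(
  targets=[
    [0, 0, 0, 0],
    [0, 0, 0, 0],
  ],
)

```text
time: 21.87
tcp_pos: [448.6, -370.8, 205.4]
orientation: [[-1.0, 0.031, 0.003], [0.031, 1.0, -0.004], [-0.003, -0.003, -1.0]]
wrist_force: [-0.7, 0.8, -0.7]
opening: -0.1
```

```bash
python3 sd.py s37
python3 - <<'E'
from red import *
c,p,P=red('w38',(200,80,340,250),83)
go([407,-367,200],88)
x=P.reshape(-1,3);k=(abs(x[:,2]-65)<3)&(np.hypot(x[:,0]-407,x[:,1]+367.6)<13)&(np.hypot(x[:,0]-407,x[:,1]+367.6)>9);print('rim z',np.median(x[k],0).round(1))
cv2.imwrite('pics/w38b.png',cv2.resize(cv2.cvtColor(p[100:300,180:400],cv2.COLOR_RGB2BGR),None,fx=3,fy=3))
p,d=save('top','t38.png')
E
```

```text
t 21.8667 tcp [ 448.6 -370.8  205.4] yaw 88.2 open -0.1 F [-0.7  0.8 -0.7]
local cm [ 9.6   6.23 13.29] turn 0.0035 rows 5 per row [1.921 1.246 2.658]
red px 34 top row 213 z [68.9 81.4 84.8] [ 411.9 -370.2   79.3]
red top mean [ 407.4 -367.6   82.4] mid range [ 407.3 -367.7   82.6] 274 [[ 400.4 -374.    81. ]
 [ 414.2 -361.5   84.1]]
t 21.9667 tcp [ 445.9 -369.   202.3] yaw 88.13 open 0.2 F [ 0.3  1.1 -0.8]
local cm [3.9  0.07 0.24] turn 0.0023 rows 2 per row [1.948 0.037 0.12 ]
rim z [ 407.1 -367.4   64.2]
```

View pics/w38.png

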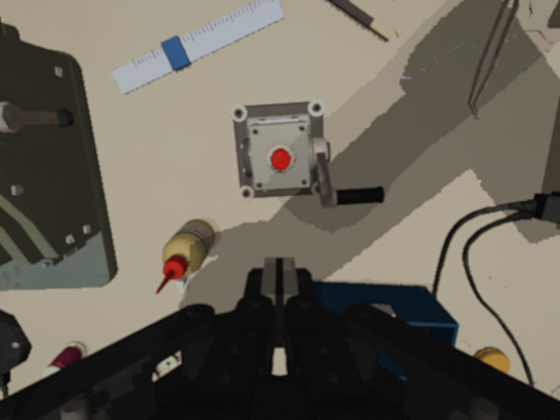

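View pics/s37.png

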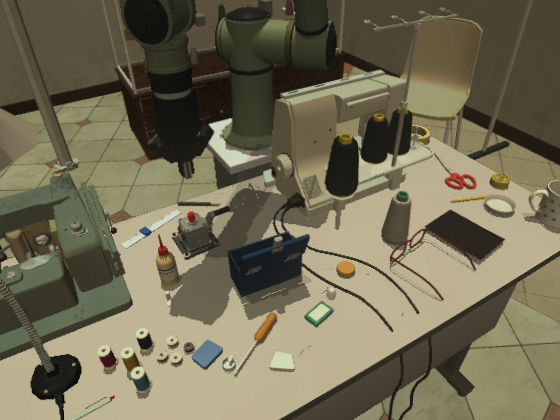

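The pin's head top is 18.3 mm above the rim (18 mm is home), it's centred, the lid is open and nothing is touching it, so I'm handing in.

```bash
python3 -c "
from cell import bot
print(bot.sign_off())"
```

```text
the job is handed in; nothing more can be done
None
```

The shaft is locked: the red pin is fully home in the drive's bore, and I handed the job in at about 22 s of robot time. Handing in reports no verdict, so this rests on my own checks.

**What I did**
- **Lid:** I swung it back by its tab. The tab slipped out of the fingers near the end, but the lid was already past its balance point and fell to its stop. In the side picture the tab sat where a 1.9 rad opening puts it.
- **Pin:** I lifted the red pin out and stood it in the bore. Let go, its head top was at 116 mm, as expected, with a slight lean within the bore's play.
- **Lever:** I pushed it away with the closed fingers. The pin dropped at a lever angle of about 0.4 to 0.5 rad, and its head top fell to about 90 mm.
- **Pressing home:** I pressed the head down with the shut fingertips. The wrist force reached 50 N, well above the catch's 10 N but within the 120 N limit.

**Last checks**
- **Pin seat:** the head top is 18.3 mm above the rim, where 18 mm is fully home, and it is centred within about 0.5 mm of the bore.
- **Surroundings:** the lid is open, the bystanders look undisturbed and the robot touches nothing.
- **Not checked at the end:** I did not measure the black pin again. It was in its hole when I last saw it, just after lifting the red pin out, and I did not go back to the case.

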